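# Index the marking dial and pack the marked housing on a fresh layer

## Robot

A 7-joint arm with a two-finger parallel gripper is mounted at the origin on a cart in front of the work surface, level with it; the furniture and walls round the work are solid. World frame = base frame: x ahead of the robot, y to its left, z up, the work surface at z = 0. Lengths are in m, angles in rad, forces in N, time in s.
With the tool pointing down it reaches from about 0.4 to 0.85 m from the base axis. Payload 10.4 kg.
Tool frame: the origin (TCP) lies between the finger pads; the fingertips stand tip_extent ahead of it and the grasp point (between the pads) lies 2 mm behind it (tip_extent is the distance from the TCP to the fingertips, in m); z points along the fingers, y is the direction in which the jaws open and shut (so a half turn about z gives the same grasp; the last joint's range is limited). The gripper opens to 87 mm and grips with 3 to 60 N. Pads are 19 mm wide; open, the fingers measure 117 mm over their backs; the gripper's body (75 mm by 190 mm) begins 51 mm behind the grasp point.
Start: joints at [1.153, 0.332, -0.065, 1.46, 0.022, 1.35, -0.088], TCP at [0.24, -0.577, 0.205] pointing down, gripper open.
Joint ranges: [-2.6, 2.6], [-0.5, 2.12], [-1.47, 1.34], [0.16, 2.42], [-1.27, 4.41], [0.06, 2.06], [-2.6, 2.6]. Speed limits (rad/s): [2.22, 2.22, 2.79, 2.79, 3.14, 3.14, 3.14].

## Interface

Orientations are given as a unit quaternion [x, y, z, w].
In Python, from bench import read_state, camera, camera_params, close_job, tip_extent gives the robot as it stands. The module is installed in compiled form; this text tells all that it offers.
- The arm moves only by the tool send_rows, never from a script. Its argument "steps" is a list of rows, each a list of 7 numbers: the turn, a rotation vector about the tool's x, y, z in degrees, then the shift along the tool's x, y, z in m, then the gripper's target within -1 to 1 (shut at 1, half-way at 0, fully open at -1). In form: [[ax, ay, az, x, y, z, jaw], ...]. A call has exactly 10 rows; each row shifts and turns the pose as measured when the row begins, along the tool's axes as they then stand; what a row does not reach is not made up. A row lasts 1/10 s, in which the tool goes at most 50 mm and 8.59 degrees, less where a joint would pass 70% of its speed; a pose out of reach is approached as far as the arm can. A call with a gripper value outside its range is refused whole. The fingers move at their own pace and stop on an object; "force" is the grip in N (left out, the last holds). Time passes only in rows, so rows that do not move let the fingers close, or fill a call up. It gives the time, the measured TCP pose, the force and the opening at its end, in the units of the state.
- read_state(): the state, without advancing time (a new reading comes with each control period).
- camera(name): name is "scene" or "top" or "wrist"; returns (picture, depth): 400x640x3 uint8, blue, green, red; 400x640 float32, m along the optical axis (not along the pixel's ray), 0 where there is no reading.
- camera_params(name): a dict with "camera_matrix" (3x3 intrinsics, pixels), "dist" ([k1, k2, p1, p2, k3] as OpenCV has them; the pictures are not rectified), "world_from_camera" (4x4, takes a point from camera to world coordinates). Camera axes: x right, y down, z forward; pixel columns grow to the right and rows downward; lengths in m; the calibration is good to about 2 mm. A picture is of the moment at which its call begins: read the wrist's pose just before it. camera_params takes no time and is no camera call; for the wrist camera it gives the pose at the moment of the call.
- close_job(): hands the job in, once; it reports no verdict.
The state is a dict: "time": time; "joint_positions": joint angles; "joint_vel": joint speeds; "joint_torque": joint torques, N m; "ee_pos": TCP position; "eef_rot": TCP orientation; "ft_force": force on the tool from outside, world axes, zero at the start; "torque": the same for the moment, N m; "width": finger opening in m.
Only numpy, scipy, OpenCV 4.12 (cv2) and the standard library are available. Lean on these libraries where they do the work, as an engineer would, in place of code of your own. Each camera call takes 0.05 s, during which the arm holds its last target.

## Task

The housing under the marking head is finished: draw the dial's locking bolt right back, turn the dial one position anticlockwise (seen from above) until it clicks home, so that this housing stands at the open left side, and push the bolt fully in again. Then lay the separator card squarely over the two housings on the packing board without shifting them, and take the finished housing out of its nest and lay it flat in the middle of the card, lengthwise. Leave the other two housings in their nests, do not touch the marking head and do not knock over the oiler.

Things in the scene. Friction and masses are not known exactly. Their poses are not given: they have to be found in the camera images.
- index_fixture: Fixture, fixed on the table. Origin: on the dial's axis at table height; z up, +x to the column of the marking head (back), +y to the open left (unload) side, -y to the locking bolt. Base plate 12 mm thick, x -135 to +210 mm, y -145 to +145 mm, with a tongue on to y -240 mm under the bolt. On it the round dial: radius 135 mm, flat top 55 mm above the table.
- dial (a joint): Angle of the dial, rad, 0 at the start, positive anticlockwise seen from above. A sprung ball detent holds it at each quarter turn (four stations): about 8 N at a turning post to leave or enter; it pulls the dial home from 2 degrees off. In between it turns freely and stays where left. It turns only with the bolt drawn back.
- dial_axis (a point): Centre of the dial on its top face (55 mm above the table), turning with the dial.
- turn_post (a point): One of four alike upright black turning posts on the dial, 16 mm in diameter, from 55 to 105 mm above the table, half-way between the nests, 105 mm from the axis. This one starts at the front left (135 degrees anticlockwise from the fixture's +x); the point is on its axis, 90 mm above the table, and turns with the dial.
- lock_bolt (a joint): Travel of the locking bolt, m: 0 fully in (nose between two lugs on the dial's rim, dial locked), 0.017 fully back; the nose is clear of the lugs from about 0.011. Slides outward along the fixture's -y, stays where left (friction 3.5 N). It goes in only with the dial at a station (within about 0.5 degree; its round nose helps to centre).
- bolt_knob (a point): Upright black knob of the locking bolt, 14 mm in diameter, from 48 to 91 mm above the table, 203 mm from the dial's axis when the bolt is in; the point is on the knob's axis 72 mm above the table. The guide block of the bolt (51 mm high) ends 21 mm inward of the knob's axis.
- marking_head: Marking head over the back station, fixed; not to be touched. Origin and axes as index_fixture. Column 40 x 40 mm at x = 190 mm, 300 mm high; head 50 mm wide (y -25 to +25 mm) from x = 54 mm back to the column, 137 to 247 mm above the table; stylus below it ends 97 mm above the table, 15 mm over the housing. A hand knob on the column reaches y = +62 mm at 215 mm height.
- marked_center (a point): Centre of the finished housing: plain grey steel bar 18 x 90 x 17 mm, 0.11 to 0.22 kg, long axis = its own y, z up. It starts in the nest under the marking head, lying radially, its centre 78 mm from the dial's axis, its underside 65 mm above the table. All housings look alike.
- unload_place (a point): Point fixed to the fixture where the finished housing's centre stands after the turn: 78 mm from the axis along the fixture's +y, 73.5 mm above the table. In every nest the bar lies on a 15 mm wide rib 10 mm above the dial's top; end stops and, at its last 12 mm, side jaws (7 to 8 mm higher than its underside, 1.5 mm play) hold it; the middle 60 mm are free for fingers.
- raw_front_center (a point): Centre of a like housing in the front nest at the start; it must stay in its nest.
- raw_right_center (a point): Centre of a like housing in the nest on the bolt's side at the start; it must stay in its nest.
- pack_board: Packing board, plywood, 120 x 132 x 9 mm, fixed on the table; origin: centre of its underside; z up, its long side along its own y. Two 10 mm high battens at its y ends (52 to 64 mm from the middle, 90 mm long); its x sides are open.
- layer_top (a point): Middle of the first layer's top, 26 mm above the table, fixed to the board, axes as the board's.
- layer_left_center (a point): Centre of one of the two housings (18 x 90 x 17 mm) that lie loose on the board along its y, at x = +18 mm on the board.
- layer_right_center (a point): Centre of the other one, at x = -18 mm on the board.
- card_center (a point): Centre of the separator: stiff corrugated card 64 x 104 x 5 mm, 0.04 kg, loose; long axis = its own y, z up. It starts flat on a wooden stand, 40 x 84 mm at the top, its underside 20 mm above the table, so its long edges overhang by 12 mm each; the stand's foot is 70 x 90 mm, 6 mm high.
- oiler: Plastic oiler bottle that stands beside the fixture on the left, 32 mm in diameter, 108 mm tall; origin at its underside. Must stay upright.

How it is judged:
By the outcome, as a careful person would: the job done as asked, in the order asked, and still so for the second after the job is handed in, with the robot touching nothing.
It also fails if it takes over 72 s, if anything falls off the work surface, if the arm or the gripper's body presses on something with over 40 N, if the wrist force passes 120 N, or if a joint passes its speed limit or range.

## Working session

There is one attempt and no reset: what is moved stays moved. The work goes in short steps, Python scripts to look and compute and a tool call to move; the robot and the scene stay as the last step left them, time stands still between calls to the robot, and variables do not carry over. Pictures are saved under pics/ and viewed, and the job is handed in when it is done.

Besides the shell and the picture viewer there is one more tool, called after "Emit:" by a JSON object that holds its "name" and its "arguments". send_rows: Moves the arm, as the interface text tells. Its arguments: {"type":"object","properties":{"steps":{"type":"array"},"force":{"type":"number"}},"required":["steps"]}

```bash
ls; mkdir -p pics
python3 - <<'E'
from bench import *
import cv2
print(read_state()); print(tip_extent if not callable(tip_extent) else tip_extent())
for n in ("scene","top","wrist"):
    p=camera_params(n); print(n,p["camera_matrix"].round(1).tolist(),p["dist"],p["world_from_camera"].round(3).tolist())
    im,d=camera(n); cv2.imwrite(f"pics/{n}0.png",im)
    import numpy as np; np.save(f"pics/{n}0.npy",d)
E
```

```text
pics
{'time': 0.0, 'joint_positions': array([ 1.15338135,  0.33286379, -0.06469144,  1.46095964,  0.02159391,
        1.34991598, -0.08851661]), 'joint_vel': array([-8.79365928e-04,  1.02135291e-03, -5.67036683e-04, -3.64031300e-04,
       -6.97318173e-04,  4.94228243e-05, -4.42397696e-04]), 'joint_torque': array([-9.98391010e-05, -6.23254466e+01,  2.46639299e-02, -3.89907718e+01,
       -6.14155177e-02,  3.95416003e-02,  1.24789021e-04]), 'ee_pos': array([ 0.24022374, -0.57652755,  0.20465024]), 'eef_rot': array([ 9.80578535e-01,  1.96125495e-01, -1.74525304e-04, -7.04473637e-04]), 'ft_force': array([-0.22737244,  0.34055974, -0.0357843 ]), 'torque': array([ 0.01578759, -0.04260655,  0.05633559]), 'width': 0.0869755607466934}
0.017
scene [[432.6, 0.0, 310.0], [0.0, 432.6, 196.8], [0.0, 0.0, 1.0]] [0.00162771 0.         0.         0.         0.        ] [[-0.575, -0.602, 0.555, -0.082], [-0.818, 0.415, -0.397, 0.445], [0.009, -0.682, -0.731, 0.932], [0.0, 0.0, 0.0, 1.0]]
top [[505.7, 0.0, 310.1], [0.0, 505.7, 204.4], [0.0, 0.0, 1.0]] [-0.13232194  0.          0.          0.          0.        ] [[0.022, -0.982, 0.19, 0.31], [-1.0, -0.025, -0.014, 0.011], [0.018, -0.189, -0.982, 1.247], [0.0, 0.0, 0.0, 1.0]]
wrist [[353.6, 0.0, 317.9], [0.0, 353.6, 198.8], [0.0, 0.0, 1.0]] [0.00244166 0.         0.         0.         0.        ] [[0.385, -0.893, -0.232, 0.304], [-0.923, -0.373, -0.097, -0.549], [0.0, 0.251, -0.968, 0.385], [0.0, 0.0, 0.0, 1.0]]
```

View pics/top0.png

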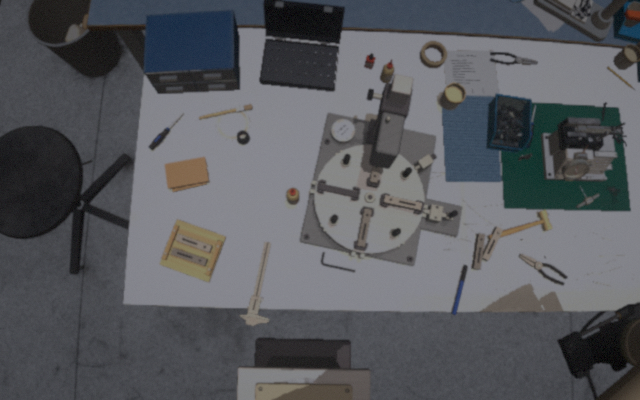

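View pics/scene0.png

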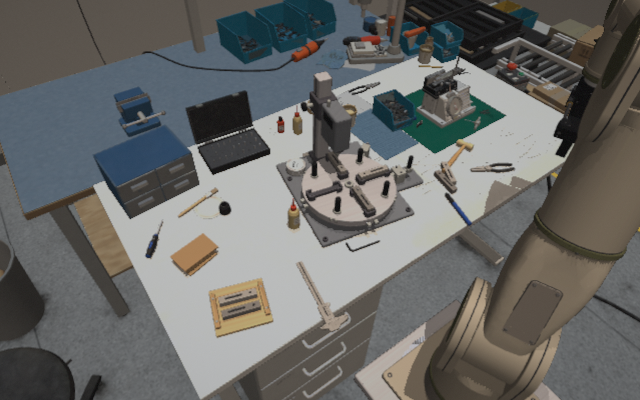

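View pics/wrist0.png

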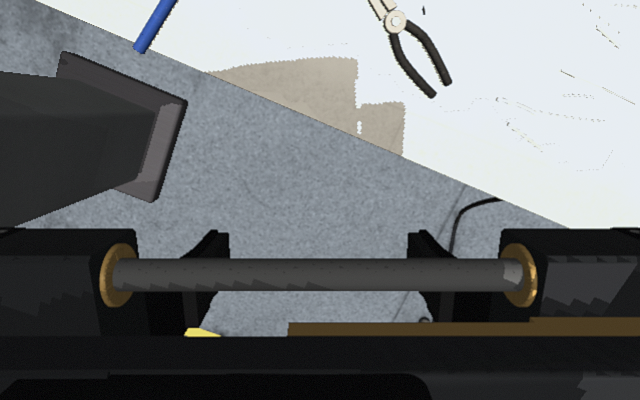

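The top view shows the fixture with its dial around (370,195) and the column to the back at (395,90). The bolt is at (440,212), the oiler at (292,195), the orange card at (187,173) and the board with two housings at (193,250). The scene view agrees.

```bash
cat > h.py <<'E'
import numpy as np, cv2
from bench import *
def ray(p,uv):
    uv=np.asarray(uv,float).reshape(-1,1,2)
    n=cv2.undistortPoints(uv,p["camera_matrix"],np.asarray(p["dist"],float)).reshape(-1,2)
    T=p["world_from_camera"]; d=np.c_[n,np.ones(len(n))]@T[:3,:3].T
    return T[:3,3],d
def onz(p,uv,z):
    o,d=ray(p,uv); return o+d*((z-o[2])/d[:,2])[:,None]
def proj(p,X):
    T=np.linalg.inv(p["world_from_camera"]); X=np.asarray(X,float).reshape(-1,3)
    c=X@T[:3,:3].T+T[:3,3]
    return cv2.projectPoints(c,np.zeros(3),np.zeros(3),p["camera_matrix"],np.asarray(p["dist"],float))[0].reshape(-1,2)
def crop(im,x0,y0,x1,y1,k): return cv2.resize(im[y0:y1,x0:x1],None,fx=k,fy=k,interpolation=cv2.INTER_CUBIC)
E
python3 - <<'E'
from h import *
im=cv2.imread("pics/top0.png")
cv2.imwrite("pics/t_dial.png",crop(im,285,60,475,270,4)[:, :][:600*2])
c=crop(im,295,105,475,270,3.6); cv2.imwrite("pics/t_dial.png",np.clip(c*1.5,0,255).astype(np.uint8))
c=crop(im,150,140,310,290,4); cv2.imwrite("pics/t_card.png",np.clip(c*1.3,0,255).astype(np.uint8))
E
```

```text
(no output)
```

View pics/t_dial.png

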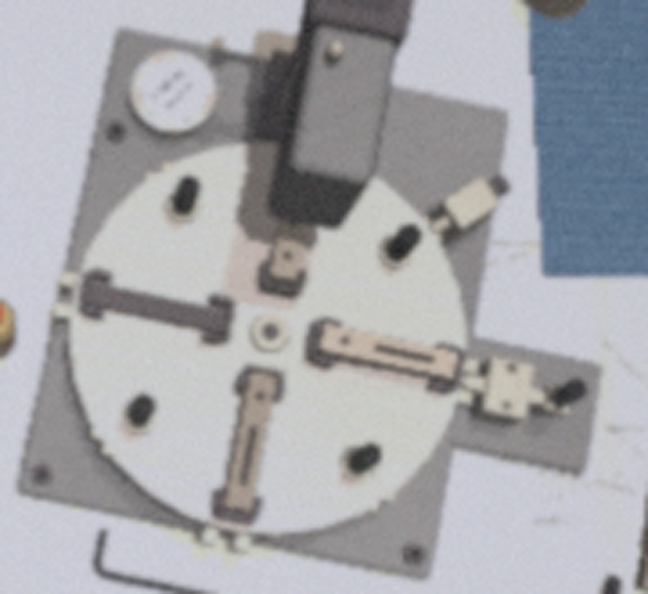

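View pics/t_card.png

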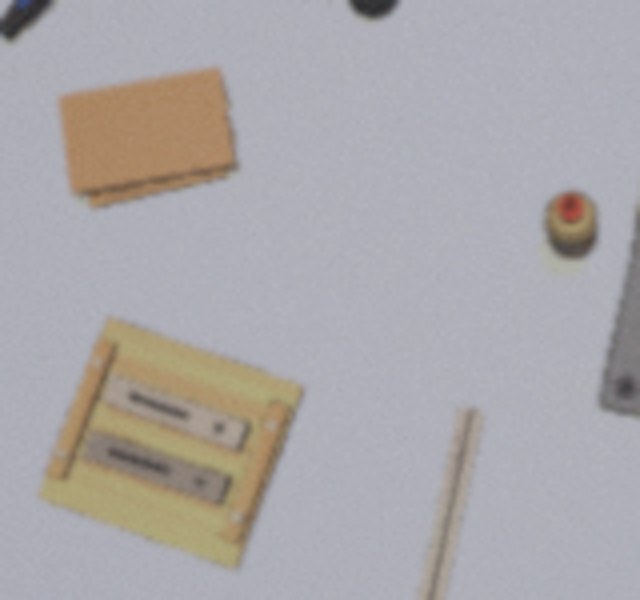

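```bash
cat >> h.py <<'E'
def cloud(p,d):
    v,u=np.mgrid[0:400,0:640]; uv=np.c_[u.ravel(),v.ravel()].astype(float)
    o,r=ray(p,uv); return (o+r*d.reshape(-1,1)).reshape(400,640,3)
E
python3 - <<'E'
from h import *
p=camera_params("top"); im=cv2.imread("pics/top0.png"); d=np.load("pics/top0.npy")
C=cloud(p,d)
# table check
for uv in [(250,180),(150,240),(280,280),(400,290)]: print("table",uv,C[uv[1],uv[0]].round(4))
print("dial",C[215,350].round(4),C[165,385],C[170,335])
h=cv2.cvtColor(im,cv2.COLOR_BGR2HSV)
blk=((im.max(2)<70)).astype(np.uint8)
n,l,s,c=cv2.connectedComponentsWithStats(blk)
for i in range(1,n):
    if 12<s[i,4]<200 and 295<c[i,0]<475 and 110<c[i,1]<270:
        m=l==i; z=C[m][:,2]; 
        print(i,s[i],c[i].round(1),"z",np.percentile(z,[5,50,95]).round(3))
        t=m&(C[...,2]>np.percentile(z,95)-0.006); print("   top mean",C[t].mean(0).round(4),t.sum())
E
```

```text
table (250, 180) [0.6097 0.1464 0.0029]
table (150, 240) [0.45   0.3895 0.005 ]
table (280, 280) [0.3608 0.0624 0.0048]
table (400, 290) [ 0.3423 -0.2325  0.0012]
dial [ 0.517  -0.1024  0.0553] [ 0.61161832 -0.16881751  0.169425  ] [ 0.62637089 -0.06481934  0.05914559]
158 [354 119   7   4  17] [356.1 120.6] z [0.01  0.014 0.017]
   top mean [ 0.772 -0.121  0.014] 14
164 [332 137  12   7  17] [337.8 141.2] z [0.011 0.017 0.029]
   top mean [ 0.7099 -0.0767  0.027 ] 5
166 [325 139   5   5  19] [326.6 141.2] z [0.013 0.018 0.025]
   top mean [ 0.7106 -0.0455  0.022 ] 9
168 [343 154   7  10  47] [346. 159.] z [0.07  0.1   0.109]
   top mean [ 0.6456 -0.0895  0.1065] 19
175 [418 167  10   6  29] [421.  169.3] z [0.018 0.036 0.056]
   top mean [ 0.6392 -0.2779  0.0564] 3
176 [402 168   9   9  54] [406.3 172.1] z [0.069 0.099 0.108]
   top mean [ 0.6187 -0.2346  0.1054] 23
180 [367 178  12   9  54] [371.9 183.4] z [0.06  0.073 0.077]
   top mean [ 0.592  -0.1522  0.0741] 38
181 [318 181   8  12  47] [320.6 187. ] z [0.059 0.07  0.075]
   top mean [ 0.5798 -0.0287  0.0726] 29
189 [348 188  
[... 314 characters left out ...]
8  55] [452.3 213.7] z [0.052 0.087 0.094]
   top mean [ 0.5144 -0.3337  0.134 ] 27
207 [331 215   6   8  37] [333.5 218.6] z [0.078 0.104 0.109]
   top mean [ 0.5009 -0.061   0.106 ] 21
208 [425 215  13   8  39] [429.6 219.6] z [0.015 0.026 0.039]
   top mean [ 0.5138 -0.3031  0.0372] 13
210 [442 218   6   3  13] [444.4 219.2] z [0.01  0.015 0.044]
   top mean [ 0.5158 -0.3385  0.0422] 3
213 [392 229   8   7  44] [395.5 231.9] z [0.075 0.103 0.109]
   top mean [ 0.4734 -0.2056  0.1058] 23
223 [355 242  10   7  22] [357.8 245.9] z [0.058 0.071 0.074]
   top mean [ 0.4414 -0.1189  0.0724] 16
237 [407 257   5   4  16] [409.4 258.6] z [0.015 0.018 0.022]
   top mean [ 0.4186 -0.2529  0.0186] 14
```

Run:
```python
from h import *
p=camera_params("top"); im=cv2.imread("pics/top0.png"); d=np.load("pics/top0.npy")
C=cloud(p,d)
h=cv2.cvtColor(im,cv2.COLOR_BGR2HSV)
for uv in [(187,173),(193,250),(190,242),(180,256),(292,194),(200,225),(165,252)]: print(uv,h[uv[1],uv[0]],C[uv[1],uv[0]].round(4))
# card: orange, z near 25
sat=(h[...,1]>60)
for name,box,zr in [("card",(155,150,220,200),(0.022,0.04)),("board",(155,215,235,290),(0.0,0.03))]:
    m=np.zeros((400,640),np.uint8); x0,y0,x1,y1=box; m[y0:y1,x0:x1]=sat[y0:y1,x0:x1]
    if name=="card": m&=(C[...,2]>0.02)&(h[...,2]>150) if False else (C[...,2]>0.021)
    m=cv2.morphologyEx(m,cv2.MORPH_CLOSE,np.ones((5,5)));cs,_=cv2.findContours(m,cv2.RETR_EXTERNAL,cv2.CHAIN_APPROX_NONE)
    c=max(cs,key=cv2.contourArea); z={"card":0.025,"board":0.009}[name]
    w=onz(p,c.reshape(-1,2),z)[:,:2].astype(np.float32); r=cv2.minAreaRect(w*1000); print(name,r, "zmed",np.median(C[m>0][:,2]))
# knob, high z
m=(C[...,2]>0.08)&(C[...,2]<0.1); m[:, :440]=0; m[:,465:]=0; m[:205]=0; m[225:]=0
print("knob",m.sum(),C[m].mean(0), C[m])
m=(C[...,2]>0.05)&(C[...,2]<0.13); m[:, :280]=0; m[:,304:]=0; m[:180]=0; m[210:]=0
print("oiler",m.sum(),C[m].mean(0),C[m].max(0))
```

```text
(187, 173) [ 15 105 131] [0.6189 0.3032 0.0238]
(193, 250) [ 23  81 133] [0.4284 0.2797 0.0047]
(190, 242) [14 33 85] [0.4457 0.2838 0.0251]
(180, 256) [ 12  36 105] [0.4109 0.3063 0.0253]
(292, 194) [  4 150 117] [0.5604 0.0374 0.0766]
(200, 225) [120  13 139] [ 0.4921  0.2672 -0.0016]
(165, 252) [ 16  62 128] [0.4196 0.3443 0.0239]
card ((620.439697265625, 305.2291564941406), (63.5731201171875, 102.86293029785156), 12.065498352050781) zmed 0.0255228111038166
board ((428.1083068847656, 281.199951171875), (130.31304931640625, 116.24049377441406), 72.20259094238281) zmed 0.010361204467409402
knob 34 [ 0.52185266 -0.34667975  0.0897777 ] [[ 0.52914182 -0.34664746  0.08854266]
 [ 0.52863143 -0.34814718  0.0915506 ]
 [ 0.52705785 -0.34242297  0.08619025]
 [ 0.52669596 -0.34417015  0.08843678]
 [ 0.52642735 -0.34606349  0.09018349]
 [ 0.52584661 -0.34743278  0.0935978 ]
 [ 0.52661759 -0.35104897  0.08978663]
 [ 0.52577976 -0.35197551  0.0945729 ]
 [ 0.52359558 -0.34061465  0.09188461]
 [ 0.52345832 -0.3427149   0.09293729]
 [ 0.52310394 -0.34445005  0.09516349]
 [ 0.52348884 -0.34741877  
[... 250 characters left out ...]
.52122414 -0.34756155  0.09268323]
 [ 0.52190852 -0.35105797  0.08925371]
 [ 0.52155748 -0.352789    0.09148353]
 [ 0.51928012 -0.34126498  0.08925659]
 [ 0.51883826 -0.34284692  0.092014  ]
 [ 0.51874087 -0.34500661  0.09286468]
 [ 0.51943887 -0.34852969  0.08931675]
 [ 0.51901334 -0.35012711  0.09198173]
 [ 0.51942136 -0.3531647   0.0900386 ]
 [ 0.51793395 -0.34298152  0.08336856]
 [ 0.51715712 -0.34399155  0.08803158]
 [ 0.51774245 -0.34733387  0.08507055]
 [ 0.51663203 -0.34774522  0.09159657]
 [ 0.51641546 -0.34969368  0.09312049]
 [ 0.51581004 -0.34574068  0.08207427]
 [ 0.51585454 -0.34816176  0.08213891]]
oiler 137 [0.56251311 0.03562569 0.06748769] [0.5792027  0.05005562 0.1113593 ]
```

The measurements agree with the given sizes: the post diagonals are 208 and 210 mm (210 given), and the knob found by depth is within 1 mm of the prediction. The card measures 63.6×102.9 mm. I'll write a small planner and then move above the bolt knob.

```bash
cat > plan.py <<'E'
# usage: plan.py x y z yawdeg n  -> rows in tool axes (rounded)
import sys, numpy as np
from scipy.spatial.transform import Rotation as R
from bench import read_state
def state():
    s=read_state(); r=R.from_quat(s["eef_rot"]); M=r.as_matrix()
    print("t %.2f pos %s yaw %.2f tilt %.2f w %.4f F %s"%(s["time"],s["ee_pos"].round(4),np.degrees(np.arctan2(M[1,0],M[0,0])),np.degrees(np.arccos(-M[2,2])),s["width"],s["ft_force"].round(1)), "j",s["joint_positions"].round(2))
    return s["ee_pos"],r
def down(yaw): # tool x at world yaw, z down
    c,s=np.cos(np.radians(yaw)),np.sin(np.radians(yaw)); return R.from_matrix(np.array([[c,s,0],[s,-c,0],[0,0,-1]]))
def plan(p,yaw,n,p0,r0):
    rt=down(yaw); rv=(r0.inv()*rt).as_rotvec(); p=np.array(p)
    for k in range(n):
        rk=r0*R.from_rotvec(rv*k/n); sh=rk.inv().apply((p-p0)/n)
        print([round(float(x),1) for x in np.degrees(rv/n)]+[round(float(x),4) for x in sh])
        if np.linalg.norm(rv)<0.03 and k==0: print("  x",n); break
    print("total",np.degrees(rv).round(2),(r0.inv().apply(p-p0)).round(4))
if __name__=="__main__":
    p0,r0=state()
    if len(sys.argv)>1:
        a=[float(x) for x in sys.argv[1:]]; plan(a[:3],a[3],int(a[4]),p0,r0)
E
python3 plan.py 0.5215 -0.347 0.16 79.1 10
```

```text
t 0.15 pos [ 0.2403 -0.5766  0.2048] yaw 22.62 tilt 0.06 w 0.0868 F [1.  0.1 0.2] j [ 1.15  0.33 -0.06  1.46  0.02  1.35 -0.09]
[-0.0, -0.0, -5.6, 0.0348, -0.0104, 0.0045]
[-0.0, -0.0, -5.6, 0.0356, -0.0069, 0.0045]
[-0.0, -0.0, -5.6, 0.0361, -0.0034, 0.0045]
[-0.0, -0.0, -5.6, 0.0363, 0.0002, 0.0045]
[-0.0, -0.0, -5.6, 0.0361, 0.0038, 0.0045]
[-0.0, -0.0, -5.6, 0.0356, 0.0073, 0.0045]
[-0.0, -0.0, -5.6, 0.0347, 0.0108, 0.0045]
[-0.0, -0.0, -5.6, 0.0334, 0.0141, 0.0045]
[-0.0, -0.0, -5.6, 0.0319, 0.0174, 0.0045]
[-0.0, -0.0, -5.6, 0.03, 0.0204, 0.0045]
total [-6.000e-02 -3.000e-02 -5.648e+01] [ 0.3479 -0.1037  0.045 ]
```

Emit:
{"name": "send_rows", "arguments": {"steps": [[0,0,-5.6,0.035,-0.01,0.0045,-0.2],[0,0,-5.6,0.036,-0.007,0.0045,-0.2],[0,0,-5.6,0.036,-0.003,0.0045,-0.2],[0,0,-5.6,0.036,0,0.0045,-0.2],[0,0,-5.6,0.036,0.004,0.0045,-0.2],[0,0,-5.6,0.036,0.007,0.0045,-0.2],[0,0,-5.6,0.035,0.011,0.0045,-0.2],[0,0,-5.6,0.033,0.014,0.0045,-0.2],[0,0,-5.6,0.032,0.017,0.0045,-0.2],[0,0,-5.6,0.03,0.02,0.0045,-0.2]], "force": 25}}

```text
time: 1.15
ee_pos: [0.5224, -0.3408, 0.1551]
eef_rot: [0.766, 0.643, -0.002, -0.002]
ft_force: [0.3, -0.7, -0.7]
width: 0.0524
```

```bash
python3 plan.py 0.5215 -0.347 0.074 79.1 10
```

```text
t 1.15 pos [ 0.5224 -0.3408  0.1551] yaw 80.04 tilt 0.32 w 0.0524 F [ 0.3 -0.7 -0.7] j [ 0.8   0.39 -0.38  1.51  0.15  1.27  0.23]
[-0.0, 0.0, 0.1, -0.0006, 0.0001, 0.0081]
  x 10
total [-0.32  0.01  0.94] [-0.0062  0.0007  0.0811]
```

Run:
```python
from h import *
p=camera_params("wrist"); im,d=camera("wrist"); cv2.imwrite("pics/w1.png",im)
C=cloud(p,d); h=cv2.cvtColor(im,cv2.COLOR_BGR2HSV)
print(p["world_from_camera"].round(3).tolist())
print("knob top proj",proj(p,[[0.5215,-0.347,0.091],[0.5597,-0.1477,0.055]]))
m=(C[...,2]>0.085)&(C[...,2]<0.097)&(np.hypot(C[...,0]-.5215,C[...,1]+.347)<.025); print(m.sum(),C[m].mean(0), C[m].min(0),C[m].max(0))
```

```text
[[0.985, -0.166, -0.049, 0.536], [-0.172, -0.953, -0.248, -0.273], [-0.005, 0.253, -0.968, 0.336], [0.0, 0.0, 0.0, 1.0]]
knob top proj [[318.22868386 214.46399352]
 [323.3531553  -88.18826832]]
294 [ 0.52257777 -0.34564031  0.09150228] [ 0.51558829 -0.35298852  0.08508308] [ 0.52906947 -0.3396213   0.09412875]
```

View pics/w1.png

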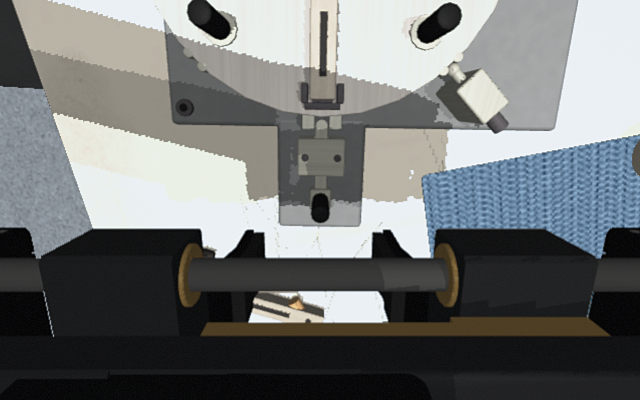

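The wrist view shows the knob at (320,207), centred between the fingers, with the guide block at (321,158) and the dial beyond it. Next I go down and grip.

Emit:
{"name": "send_rows", "arguments": {"steps": [[0,0,0.2,-0.001,0,0.01,-0.2],[0,0,0.2,-0.001,0,0.01,-0.2],[0,0,0.2,-0.001,0,0.01,-0.2],[0,0,0.2,-0.001,0,0.01,-0.2],[0,0,0.2,-0.0005,0,0.01,-0.2],[0,0,0,-0.0005,0,0.01,-0.2],[0,0,0,0,0,0.01,-0.2],[0,0,0,0,0,0.01,-0.2],[0,0,0,0,0,0,1],[0,0,0,0,0,0,1]], "force": 25}}

```text
time: 2.2
ee_pos: [0.5222, -0.341, 0.0648]
eef_rot: [0.769, 0.639, -0.001, -0.005]
ft_force: [-0.9, -0.2, 0.6]
width: 0.0431
```

```bash
python3 plan.py 0.522 -0.3463 0.074 79.1 1
```

```text
t 2.20 pos [ 0.5222 -0.341   0.0648] yaw 79.42 tilt 0.57 w 0.0431 F [-0.9 -0.2  0.6] j [ 0.79  0.47 -0.36  1.6   0.18  1.12  0.19]
[-0.5, -0.2, 0.3, -0.0052, 0.0007, -0.0092]
  x 1
total [-0.52 -0.23  0.32] [-0.0052  0.0007 -0.0092]
```

Emit:
{"name": "send_rows", "arguments": {"steps": [[-0.3,0,0.1,-0.005,0.0005,-0.009,-0.2],[0,0,0,0,0,0,-0.2],[0,0,0,0,0,0,1],[0,0,0,0,0,0,1],[0,0,0,0,0,0,1],[0,0,0,0,0,0,1],[0,0,0,0,0,0,1],[0,0,0,0,0,0,1],[0,0,0,0,0,0,1],[0,0,0,0,0,0,1]], "force": 25}}

```text
time: 3.2
ee_pos: [0.5231, -0.3468, 0.0767]
eef_rot: [0.77, 0.638, 0.001, -0.001]
ft_force: [0.0, -0.2, -0.5]
width: 0.0022
```

```bash
python3 plan.py 0.522 -0.3463 0.074 79.1 1
```

```text
t 3.20 pos [ 0.5231 -0.3468  0.0767] yaw 79.34 tilt 0.17 w 0.0022 F [ 0.  -0.2 -0.5] j [ 0.8   0.46 -0.36  1.58  0.17  1.13  0.21]
[-0.0, -0.2, 0.2, 0.0003, -0.0012, 0.0027]
  x 1
total [-0.03 -0.17  0.24] [ 0.0003 -0.0012  0.0027]
```

The width is 2 mm, so nothing is gripped. I'll look.

Run:
```python
from h import *
p=camera_params("wrist"); im,d=camera("wrist"); cv2.imwrite("pics/w2.png",im)
im2,d2=camera("scene"); cv2.imwrite("pics/s2.png",crop(im2,330,120,460,240,5))
s=read_state(); print(s["ee_pos"], s["width"], s["time"])
ps=camera_params("scene"); print(proj(ps,[s["ee_pos"],[0.522,-0.3463,0.091]]))
```

```text
[ 0.52310005 -0.34680557  0.07668438] 0.000695352863978965 3.3
[[409.34939759 159.72478568]
 [410.35361733 156.35175562]]
```

View pics/w2.png

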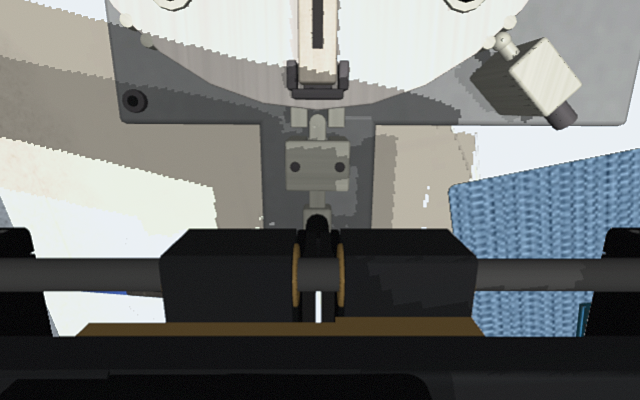

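View pics/s2.png

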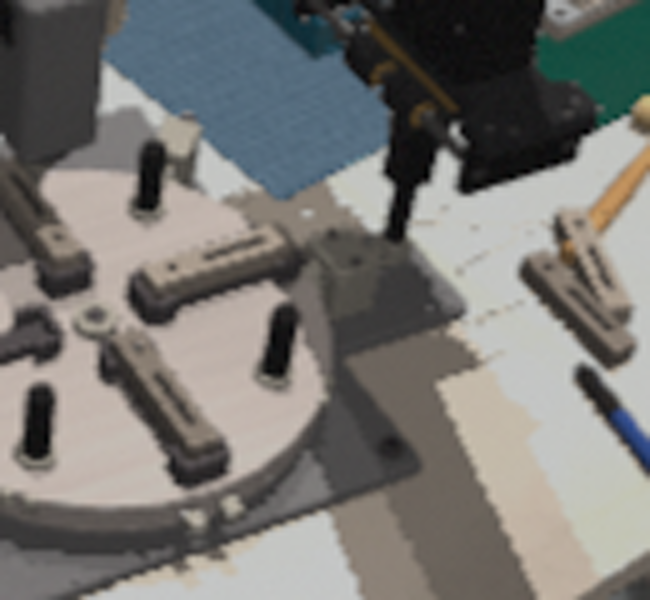

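Run:
```python
from h import *
p=camera_params("wrist"); im,d=camera("wrist"); C=cloud(p,d)
for u in (305,310,316,322,328):
  for v in range(205,262,6): print(u,v,C[v,u].round(4),im[v,u])
c=crop(im,270,190,370,330,5); cv2.imwrite("pics/w3.png",np.clip(c.astype(float)*2.5,0,255).astype(np.uint8)[:, :])
print(proj(p,[[0.5222,-0.3463,0.091],[0.5231,-0.3468,0.0767],[0.5231,-0.3468,0.06]]))
```

```text
305 205 [ 0.5169 -0.3368  0.0402] [63 69 68]
305 211 [ 0.517  -0.3381  0.0493] [ 99 107 107]
305 217 [ 0.5164 -0.3416  0.0504] [ 99 107 107]
305 223 [ 0.5155 -0.3458  0.049 ] [ 95 101 101]
305 229 [ 0.5195 -0.334   0.0953] [38 41 42]
305 235 [ 0.5198 -0.334   0.1038] [9 8 6]
305 241 [ 0.52   -0.3341  0.1114] [9 8 7]
305 247 [ 0.5202 -0.3344  0.1176] [14 14 12]
305 253 [ 0.5201 -0.3355  0.1213] [15 14 13]
305 259 [ 0.5266 -0.3132  0.1791] [39 39 41]
310 205 [ 0.5205 -0.3359  0.0456] [102 110 109]
310 211 [ 0.52   -0.3388  0.0487] [ 99 107 107]
310 217 [ 0.5198 -0.3404  0.0562] [25 25 26]
310 223 [ 0.52   -0.3408  0.0664] [13 14 11]
310 229 [ 0.5204 -0.3401  0.0788] [ 9 11 12]
310 235 [ 0.5218 -0.3354  0.1011] [20 17 16]
310 241 [ 0.5219 -0.3359  0.1077] [14 15 14]
310 247 [ 0.522  -0.3358  0.115 ] [19 17 16]
310 253 [ 0.5222 -0.3356  0.122 ] [15 14 14]
310 259 [ 0.5278 -0.3133  0.1793] [38 39 38]
316 205 [ 0.5241 -0.3367  0.0454] [102 110 110]
316 211 [ 0.5236 -0.3396  0.0484] [103 110 110]
316 217 [ 0.5236 -0.3399  0.0597] [10 12 11]
316 223 [ 0.5236 -0.3402  0.0702] [7 6 8]
316 229 
[... 561 characters left out ...]
9  0.1076] [20 19 18]
322 247 [ 0.5271 -0.337   0.1144] [13 15 13]
322 253 [ 0.527  -0.3374  0.12  ] [16 16 15]
322 259 [ 0.5307 -0.3137  0.1795] [38 39 38]
328 205 [ 0.5313 -0.3396  0.0398] [66 72 71]
328 211 [ 0.5309 -0.3409  0.0488] [105 112 113]
328 217 [ 0.5302 -0.3445  0.0494] [108 116 116]
328 223 [ 0.5295 -0.3483  0.0494] [83 90 90]
328 229 [ 0.5293 -0.3477  0.062 ] [35 36 36]
328 235 [ 0.5301 -0.3372  0.1004] [14 11 11]
328 241 [ 0.5298 -0.3375  0.1072] [12  8 11]
328 247 [ 0.5296 -0.3375  0.1144] [16 16 15]
328 253 [ 0.5295 -0.3371  0.1217] [18 15 15]
328 259 [ 0.532  -0.3146  0.178 ] [37 38 38]
[[315.31331585 247.8901827 ]
 [317.30285125 238.34845146]
 [317.35565348 228.20837404]]
```

View pics/w3.png

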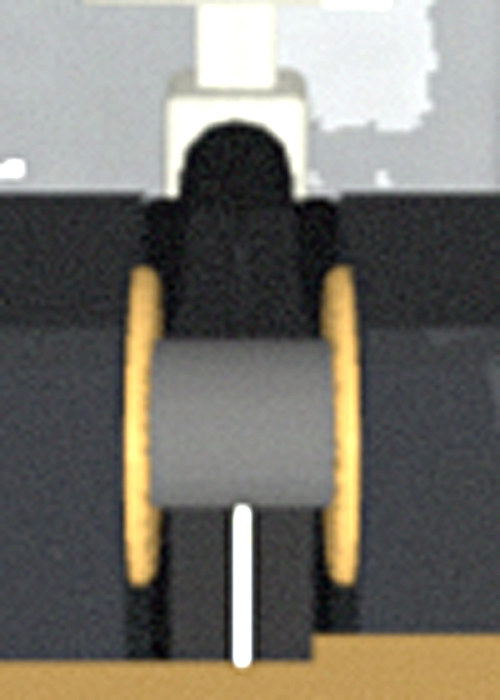

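Run:
```python
from h import *
d=np.load("pics/wrist0.npy"); p=camera_params("wrist")
s=read_state()
from scipy.spatial.transform import Rotation as R
# tool from camera (fixed)
T=np.eye(4);T[:3,:3]=R.from_quat(s["eef_rot"]).as_matrix();T[:3,3]=s["ee_pos"]
q=dict(p); q["world_from_camera"]=np.linalg.inv(T)@p["world_from_camera"]; print(q["world_from_camera"].round(4))
C=cloud(q,d)
for u in (205,215,225,412,425,435):
    print(u,[ (v,C[v,u].round(3).tolist()) for v in range(226,330,12)])
print("tip proj", proj(q,[[0,0.0435,0.017],[0,-0.0435,0.017],[0,0.0435,-0.02],[0.0095,0.0435,0.017]]))
im,d=camera("wrist"); C=cloud(q,d); m=(C[...,2]<0.05)&(np.abs(C[...,1])<0.06)&(C[...,2]>-0.06)
print(np.percentile(C[m],[0,1,50,99,100],axis=0).round(4))
```

```text
[[ 4.000e-04 -9.676e-01 -2.524e-01  6.940e-02]
 [ 1.000e+00  4.000e-04  4.000e-04  3.000e-04]
 [-3.000e-04 -2.524e-01  9.676e-01 -1.806e-01]
 [ 0.000e+00  0.000e+00  0.000e+00  1.000e+00]]
205 [(226, [-0.332, -0.391, 0.984]), (238, [0.012, -0.051, -0.031]), (250, [0.01, -0.048, -0.041]), (262, [0.034, -0.026, -0.103]), (274, [0.032, -0.026, -0.105]), (286, [0.029, -0.026, -0.106]), (298, [-0.003, -0.044, -0.057]), (310, [-0.007, -0.043, -0.06]), (322, [-0.711, -0.421, 0.983])]
215 [(226, [-0.333, -0.357, 0.985]), (238, [0.011, -0.047, -0.028]), (250, [0.01, -0.043, -0.04]), (262, [0.034, -0.024, -0.104]), (274, [0.032, -0.023, -0.106]), (286, [0.029, -0.024, -0.106]), (298, [-0.61, -0.376, 0.982]), (310, [-0.656, -0.378, 0.976]), (322, [-0.708, -0.383, 0.979])]
225 [(226, [-0.332, -0.321, 0.982]), (238, [0.009, -0.044, -0.023]), (250, [0.004, -0.043, -0.026]), (262, [0.034, -0.022, -0.104]), (274, [0.032, -0.021, -0.106]), (286, [0.028, -0.022, -0.105]), (298, [-0.611, -0.34, 0.984]), (310, [-0.661, -0.344, 0.984]), (322, [-0.711, -0.347, 0.984])]
412 [(226, [-0.332, 0.327, 0.983]), 
[... 418 characters left out ...]
0.025, -0.105]), (298, [-0.007, 0.044, -0.05]), (310, [-0.657, 0.396, 0.978]), (322, [0.025, 0.023, -0.115])]
435 [(226, [-0.331, 0.407, 0.982]), (238, [-0.376, 0.41, 0.982]), (250, [0.011, 0.049, -0.043]), (262, [0.034, 0.028, -0.104]), (274, [0.032, 0.027, -0.106]), (286, [0.029, 0.027, -0.107]), (298, [0.001, 0.043, -0.064]), (310, [-0.003, 0.043, -0.065]), (322, [0.025, 0.025, -0.114])]
tip proj [[391.0455437  227.97258769]
 [243.66453355 227.92454528]
 [406.20754104 253.11806016]
 [391.90152396 212.55991618]]
[[-4.400e-03 -6.000e-02 -5.250e-02]
 [ 5.700e-03 -5.810e-02 -3.990e-02]
 [ 9.110e-02 -1.000e-04  2.070e-02]
 [ 1.217e-01  5.810e-02  3.290e-02]
 [ 1.227e-01  6.000e-02  5.000e-02]]
```

Run:
```python
from h import *
from scipy.spatial.transform import Rotation as R
p=camera_params("wrist"); s=read_state()
T=np.eye(4);T[:3,:3]=R.from_quat(s["eef_rot"]).as_matrix();T[:3,3]=s["ee_pos"]
q=dict(p); q["world_from_camera"]=np.linalg.inv(T)@p["world_from_camera"]
for f in ("wrist0",):
    d=np.load(f"pics/{f}.npy"); C=cloud(q,d)
    m=(np.abs(np.abs(C[...,1])-.05)<.02)&(np.abs(C[...,0])<0.06)&(C[...,2]<0.05)&(C[...,2]>-0.1)
    v,u=np.where(m)
    for uu in range(150,240,6):
        k=v[u==uu]
        if len(k): print(uu,k.min(),C[k.min(),uu].round(4),k.max(),C[k.max(),uu].round(4))
im=cv2.imread("pics/wrist0.png"); c=crop(im,130,215,260,345,5); cv2.imwrite("pics/f0.png",np.clip(c.astype(float)*3,0,255).astype(np.uint8))
```

```text
150 291 [ 0.0122 -0.0534 -0.0785] 335 [ 0.0052 -0.0484 -0.0913]
156 291 [ 0.0121 -0.0516 -0.0783] 335 [ 0.0038 -0.0477 -0.0893]
162 291 [ 0.012  -0.0497 -0.0782] 335 [ 0.0009 -0.048  -0.0852]
168 291 [ 0.0124 -0.0475 -0.0788] 335 [-0.0021 -0.0481 -0.0811]
174 291 [ 0.0091 -0.0482 -0.073 ] 335 [-0.0048 -0.0479 -0.0774]
180 256 [ 0.0121 -0.0543 -0.0509] 335 [-0.0073 -0.0475 -0.0739]
186 252 [ 0.0122 -0.0532 -0.0472] 330 [-0.0101 -0.0481 -0.0671]
192 248 [ 0.0116 -0.0528 -0.0415] 327 [-0.0079 -0.0453 -0.0683]
198 242 [ 0.0122 -0.0519 -0.0363] 327 [-0.0083 -0.0433 -0.0678]
204 235 [ 0.0116 -0.0526 -0.026 ] 316 [-0.0083 -0.0433 -0.0609]
210 229 [ 0.0119 -0.052  -0.0183] 302 [-0.0085 -0.0441 -0.0504]
216 229 [ 0.0127 -0.0484 -0.0207] 293 [-0.0086 -0.0437 -0.043 ]
222 232 [ 0.0104 -0.0463 -0.0185] 257 [ 0.003  -0.0434 -0.0314]
228 233 [ 0.0102 -0.0431 -0.0195] 257 [-0.0009 -0.0431 -0.0225]
```

View pics/f0.png

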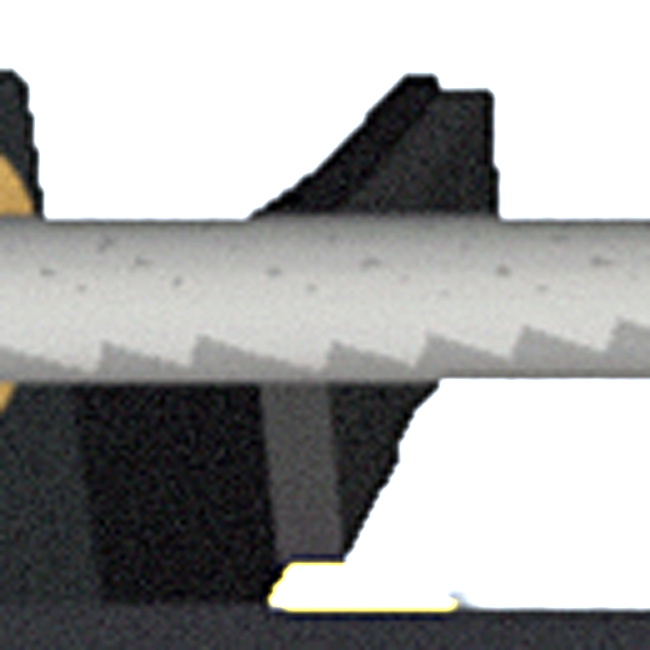

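Measured against the calibrated camera, the real fingertips end about 18 mm behind the reported TCP, not 17 mm ahead of it. My closed fingers were therefore just above the knob, which the pictures and the empty close both confirm. I'll treat the tip height as ee_z + 0.018 from here, and check it again at the next contact.

Emit:
{"name": "send_rows", "arguments": {"steps": [[0,0,0,0,0,0,-0.4],[0,0,0,0,0,0,-0.4],[0,0,0,0,0,0,-0.4],[0,0,0,0,0,0,-0.4],[0,0,0,0,0,0.01,-0.4],[0,0,0,0,0,0.01,-0.4],[0,0,0,0,0,0.009,-0.4],[0,0,0,0,0,0.004,-0.4],[0,0,0,0,0,0,-0.4],[0,0,0,0,0,0,-0.4]], "force": 25}}

```text
time: 4.4
ee_pos: [0.5224, -0.3463, 0.0394]
eef_rot: [0.77, 0.638, 0.001, -0.002]
ft_force: [-0.2, 0.3, 1.2]
width: 0.06
```

```bash
python3 plan.py 0.5225 -0.3465 0.042 79.1 1
```

```text
t 4.40 pos [ 0.5224 -0.3463  0.0394] yaw 79.35 tilt 0.25 w 0.0600 F [-0.2  0.3  1.2] j [ 0.79  0.5  -0.36  1.61  0.19  1.06  0.19]
[-0.1, -0.2, 0.2, -0.0002, 0.0002, -0.0026]
  x 1
total [-0.13 -0.22  0.25] [-0.0002  0.0002 -0.0026]
```

Emit:
{"name": "send_rows", "arguments": {"steps": [[0,0,0,0,0,-0.002,1],[0,0,0,0,0,0,1],[0,0,0,0,0,0,1],[0,0,0,0,0,0,1],[0,0,0,0,0,0,1],[0,0,0,0,0,0,1],[0,0,0,0,0,0,1],[0,0,0,0,0,0,1],[0,0,0,-0.004,0,0,1],[0,0,0,-0.005,0,0,1]], "force": 25}}

```text
time: 5.4
ee_pos: [0.5211, -0.3536, 0.043]
eef_rot: [0.769, 0.639, 0.001, -0.003]
ft_force: [-1.7, 3.7, 3.8]
width: 0.0131
```

```bash
python3 plan.py 0.5225 -0.3465 0.042 79.1 1
```

```text
t 5.40 pos [ 0.5211 -0.3536  0.043 ] yaw 79.45 tilt 0.33 w 0.0131 F [-1.7  3.7  3.8] j [ 0.8   0.5  -0.36  1.6   0.19  1.07  0.21]
[-0.1, -0.3, 0.3, 0.0072, 0.0001, 0.001]
  x 1
total [-0.15 -0.3   0.35] [0.0072 0.0001 0.001 ]
```

The knob is held (13 mm) and 3.7 N shows the bolt sliding. I'll pull on to the stop.

Emit:
{"name": "send_rows", "arguments": {"steps": [[0,0,0,-0.004,0,0,1],[0,0,0,-0.004,0,0,1],[0,0,0,-0.003,0,0,1],[0,0,0,-0.002,0,0,1],[0,0,0,-0.002,0,0,1],[0,0,0,-0.002,0,0,1],[0,0,0,0,0,0,1],[0,0,0,0,0,0,-0.4],[0,0,0,0,0,0,-0.4],[0,0,0,0,0,0,-0.4]]}}

```text
time: 6.4
ee_pos: [0.519, -0.3656, 0.0428]
eef_rot: [0.768, 0.64, 0.004, -0.007]
ft_force: [0.3, 0.2, 0.3]
width: 0.0298
```

```bash
python3 plan.py 0.5225 -0.3465 0.042 79.1 1
```

```text
t 6.40 pos [ 0.519  -0.3656  0.0428] yaw 79.65 tilt 0.91 w 0.0298 F [0.3 0.2 0.3] j [ 0.82  0.52 -0.35  1.58  0.18  1.09  0.24]
[-0.3, -0.9, 0.5, 0.0194, 0.0, 0.0011]
  x 1
total [-0.3  -0.86  0.55] [0.0194 0.     0.0011]
```

Emit:
{"name": "send_rows", "arguments": {"steps": [[0,-0.3,0.2,0,0,-0.03,-0.2],[0,-0.3,0.2,0,-0.01,-0.03,-0.2],[0,-0.3,0.1,0.01,-0.03,-0.025,-0.2],[0,0,0,0.03,-0.033,0,-0.2],[0,0,0,0.04,0,0,-0.2],[0,0,0,0.045,0,0,-0.2],[0,0,0,0.045,0,0,-0.2],[0,0,0,0.045,0,0,-0.2],[0,0,0,0.045,0,0,-0.2],[0,0,0,0.033,0,0,-0.2]]}}

```text
time: 7.4
ee_pos: [0.5025, -0.0678, 0.1302]
eef_rot: [0.777, 0.63, -0.003, 0.004]
ft_force: [1.0, -0.7, 0.0]
width: 0.0523
```

```bash
python3 plan.py 0.5008 -0.0607 0.065 79.1 10
python3 - <<'E'
from h import *
p=camera_params("wrist"); im,d=camera("wrist"); cv2.imwrite("pics/w4.png",im); C=cloud(p,d)
m=(C[...,2]>0.098)&(C[...,2]<0.112)&(np.hypot(C[...,0]-.5008,C[...,1]+.0607)<.025); print(m.sum(),C[m].mean(0), C[m].min(0),C[m].max(0))
it,dt=camera("top"); T=cloud(camera_params("top"),dt); cv2.imwrite("pics/t4.png",crop(it,380,180,480,250,6))
m=(T[...,2]>0.08)&(T[...,2]<0.1)&(np.hypot(T[...,0]-.519,T[...,1]+.36)<.025);print("knob",m.sum(),T[m].mean(0))
E
```

```text
t 7.40 pos [ 0.5025 -0.0678  0.1302] yaw 78.10 tilt 0.57 w 0.0523 F [ 1.  -0.7  0. ] j [ 0.56  0.18 -0.57  1.84  0.12  1.15 -0.26]
[0.0, 0.1, -0.1, 0.0007, -0.0003, 0.0065]
  x 10
total [ 0.13  0.55 -1.  ] [ 0.0072 -0.0033  0.0652]
540 [ 0.50245511 -0.05922479  0.1054629 ] [ 0.49442836 -0.06771621  0.09832433] [ 0.50995382 -0.05254787  0.10807064]
knob 34 [ 0.51850464 -0.36364637  0.08980502]
```

View pics/w4.png

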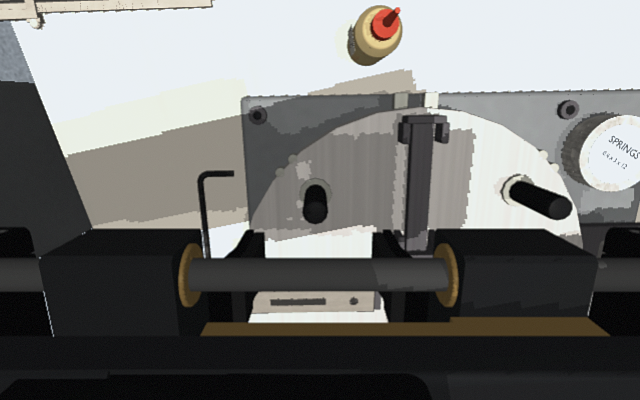

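View pics/t4.png

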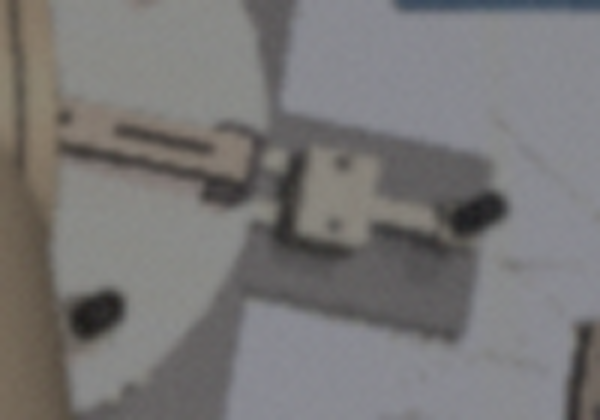

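The bolt is fully back: the knob moved 17.2 mm. In the wrist view the front-left post is at (316,205), centred, with the dark empty nest at (425,185) and the oiler at (378,35). Next I lower over the post.

Emit:
{"name": "send_rows", "arguments": {"steps": [[0,0.3,-0.5,0.004,-0.001,0.01,-0.2],[0,0.2,-0.5,0.004,-0.001,0.012,-0.2],[0,0,0,0,0,0.012,-0.2],[0,0,0,0,0,0.012,-0.2],[0,0,0,0,0,0.01,-0.2],[0,0,0,0,0,0.005,-0.2],[0,0,0,0,0,0,-0.2],[0,0,0,0,0,0,1],[0,0,0,0,0,0,1],[0,0,0,0,0,0,1]], "force": 30}}

```text
time: 8.5
ee_pos: [0.502, -0.0615, 0.0626]
eef_rot: [0.771, 0.637, 0.0, 0.001]
ft_force: [-0.5, -0.3, -0.4]
width: 0.0356
```

```bash
python3 plan.py 0.5018 -0.06 0.062 79.1 1
```

```text
t 8.50 pos [ 0.502  -0.0615  0.0626] yaw 79.15 tilt 0.08 w 0.0356 F [-0.5 -0.3 -0.4] j [ 0.54  0.26 -0.57  1.91  0.16  1.02 -0.29]
[0.1, 0.0, 0.0, 0.0014, -0.0005, 0.0006]
  x 1
total [0.08 0.01 0.05] [ 0.0014 -0.0005  0.0006]
```

Emit:
{"name": "send_rows", "arguments": {"steps": [[0,0,0,0.001,0,0,1],[0,0,0,0,0,0,1],[0,0,0,0,0,0,1],[0,0,0,0,0,0,1],[0,0,0,0,0,0,1],[0,0,0,0,0,0,1],[0,0,-4.5,-0.0061,-0.0056,0,1],[0,0,-4.5,-0.0061,-0.0056,0,1],[0,0,-4.5,-0.0061,-0.0056,0,1],[0,0,-4.5,-0.0061,-0.0056,0,1]], "force": 30}}

```text
time: 9.5
ee_pos: [0.4826, -0.0778, 0.0634]
eef_rot: [0.656, 0.755, 0.006, 0.002]
ft_force: [-0.8, 3.5, 1.0]
width: 0.015
```

```bash
cat > arc.py <<'E'
from plan import *
p,r=state(); v=p[:2]-np.array([0.5597,-0.1477]); a=np.degrees(np.arctan2(v[1],v[0]))%360
print("radius",np.hypot(*v).round(4),"dial angle from tool pos",a-124.1)
E
python3 arc.py
```

```text
t 9.50 pos [ 0.4826 -0.0778  0.0634] yaw 97.98 tilt 0.72 w 0.0150 F [-0.8  3.5  1. ] j [ 0.63  0.22 -0.61  1.96  0.14  1.    0.1 ]
radius 0.1041 dial angle from tool pos 13.723286334792505
```

Emit:
{"name": "send_rows", "arguments": {"steps": [[0,0,-4.5,-0.0055,-0.0061,0,1],[0,0,-4.5,-0.0055,-0.0061,0,1],[0,0,-4.5,-0.0055,-0.0061,0,1],[0,0,-4.5,-0.0055,-0.0061,0,1],[0,0,-4.5,-0.0055,-0.0061,0,1],[0,0,-4.5,-0.0055,-0.0061,0,1],[0,0,-4.5,-0.0055,-0.0061,0,1],[0,0,-4.5,-0.0055,-0.0061,0,1],[0,0,-4.5,-0.0055,-0.0061,0,1],[0,0,-4.5,-0.0055,-0.0061,0,1]]}}

```text
time: 10.5
ee_pos: [0.456, -0.1506, 0.0633]
eef_rot: [0.301, 0.954, 0.008, 0.004]
ft_force: [-2.3, 2.9, 2.9]
width: 0.0149
```

```bash
python3 arc.py
```

```text
t 10.50 pos [ 0.456  -0.1506  0.0633] yaw 144.97 tilt 0.96 w 0.0149 F [-2.3  2.9  2.9] j [ 0.84  0.21 -0.65  1.98  0.13  1.    1.09]
radius 0.1038 dial angle from tool pos 57.523372892424476
```

Emit:
{"name": "send_rows", "arguments": {"steps": [[0,0,-4.2,-0.0052,-0.0064,0,1],[0,0,-4.2,-0.0052,-0.0064,0,1],[0,0,-4.2,-0.0052,-0.0064,0,1],[0,0,-4.2,-0.0052,-0.0064,0,1],[0,0,-4.2,-0.0052,-0.0064,0,1],[0,0,-4.2,-0.0052,-0.0064,0,1],[0,0,-1.5,-0.0017,-0.0022,0,1],[0,0,-1.5,-0.0017,-0.0022,0,1],[0,0,0,0,0,0,1],[0,0,0,0,0,0,1]]}}

```text
time: 11.5
ee_pos: [0.4691, -0.1985, 0.0632]
eef_rot: [0.047, 0.999, 0.011, 0.001]
ft_force: [-1.3, 1.7, 0.9]
width: 0.0152
```

```bash
python3 arc.py
```

```text
t 11.50 pos [ 0.4691 -0.1985  0.0632] yaw 174.58 tilt 1.23 w 0.0152 F [-1.3  1.7  0.9] j [ 0.93  0.29 -0.67  1.89  0.18  1.03  1.65]
radius 0.1039 dial angle from tool pos 85.18465962775284
```

Emit:
{"name": "send_rows", "arguments": {"steps": [[0,0,-1,-0.0011,-0.0016,0,1],[0,0,-1,-0.0011,-0.0016,0,1],[0,0,-1,-0.0011,-0.0016,0,1],[0,0,-1,-0.0011,-0.0016,0,1],[0,0,0,0,0,0,1],[0,0,0,0,0,0,1],[0,0,0,0,0,0,1],[0,0,0,0,0,0,1],[0,0,0,0,0,0,1],[0,0,0,0,0,0,1]]}}

```text
time: 12.5
ee_pos: [0.4693, -0.198, 0.0632]
eef_rot: [0.009, 1.0, 0.015, -0.004]
ft_force: [-1.7, 1.6, 3.0]
width: 0.0149
```

```bash
python3 arc.py
```

```text
t 12.50 pos [ 0.4693 -0.198   0.0632] yaw 179.00 tilt 1.76 w 0.0149 F [-1.7  1.6  3. ] j [ 0.93  0.3  -0.69  1.88  0.19  1.05  1.73]
radius 0.1035 dial angle from tool pos 85.0050354124449
```

Emit:
{"name": "send_rows", "arguments": {"steps": [[0,0.5,0,-0.0025,-0.0043,0,1],[0,0.5,0,-0.0025,-0.0043,0,1],[0,0,0,0,0,0,1],[0,0,0,0,0,0,1],[0,0,0,0,0,0,1],[0,0,0,0,0,0,1],[0,0,0,0,0,0,1],[0,0,0,0,0,0,1],[0,0,0,0,0,0,1],[0,0,0,0,0,0,1]]}}

```text
time: 13.5
ee_pos: [0.4718, -0.2029, 0.0631]
eef_rot: [0.006, 1.0, 0.017, -0.016]
ft_force: [-1.1, 1.4, 1.3]
width: 0.0154
```

```bash
python3 arc.py
```

```text
t 13.50 pos [ 0.4718 -0.2029  0.0631] yaw 179.29 tilt 2.69 w 0.0154 F [-1.1  1.4  1.3] j [ 0.92  0.33 -0.68  1.85  0.21  1.08  1.72]
radius 0.1038 dial angle from tool pos 88.0084605607839
```

Emit:
{"name": "send_rows", "arguments": {"steps": [[0,-0.5,0,-0.002,-0.0035,0,1],[0,-0.5,0,-0.001,-0.0016,0,1],[0,0,0,0,0,0,1],[0,0,0,0,0,0,1],[0,0,0,0,0,0,-0.4],[0,0,0,0,0,0,-0.4],[0,0,0,0,0,0,-0.4],[0,0,0,0,0,0,-0.4],[0,0,0,0,0,0,-0.4],[0,0,0,0,0,0,-0.4]]}}

```text
time: 14.5
ee_pos: [0.475, -0.2076, 0.0629]
eef_rot: [0.007, 1.0, 0.017, -0.007]
ft_force: [-0.2, -0.1, -0.6]
width: 0.055
```

```bash
python3 arc.py
python3 - <<'E'
from h import *
p=camera_params("wrist"); im,d=camera("wrist"); cv2.imwrite("pics/w5.png",im); C=cloud(p,d)
T=None
it,dt=camera("top"); cv2.imwrite("pics/t5.png",crop(it,285,105,475,275,3.5)); pt=camera_params("top"); T=cloud(pt,dt)
c0=np.array([.5597,-.1477])
for a in (34.1,124.1,214.1,304.1):
    q=c0+.105*np.array([np.cos(np.radians(a)),np.sin(np.radians(a))])
    for n,X in (("top",T),("wrist",C)):
        m=(X[...,2]>0.1)&(X[...,2]<0.109)&(np.hypot(X[...,0]-q[0],X[...,1]-q[1])<.018)
        if m.sum()>8:
            w=X[m].mean(0)[:2]-c0; print(n,a,m.sum(),"r",np.hypot(*w).round(4),"ang",np.degrees(np.arctan2(w[1],w[0])).round(2)%360)
E
```

```text
t 14.50 pos [ 0.475  -0.2076  0.0629] yaw 179.21 tilt 2.15 w 0.0550 F [-0.2 -0.1 -0.6] j [ 0.93  0.33 -0.68  1.85  0.2   1.06  1.74]
radius 0.1037 dial angle from tool pos 91.14769885834403
top 34.1 29 r 0.1048 ang 33.59
top 124.1 34 r 0.1029 ang 124.56
wrist 214.1 264 r 0.1093 ang 212.75
top 304.1 31 r 0.1059 ang 304.65
```

View pics/t5.png

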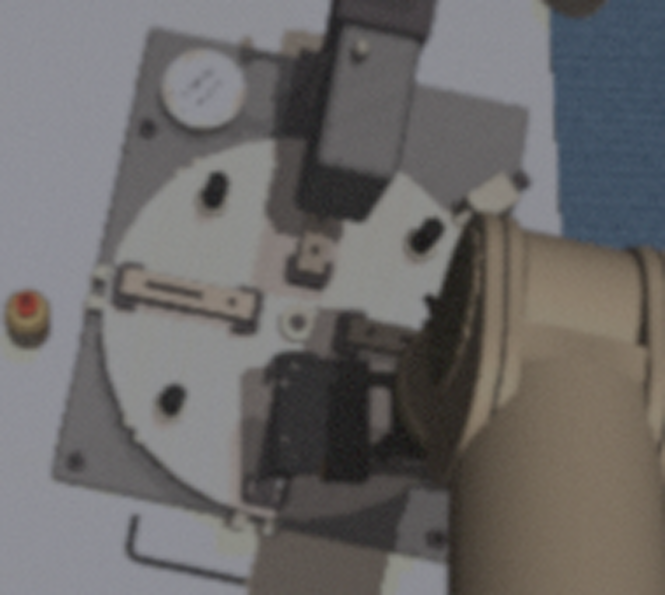

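View pics/w5.png

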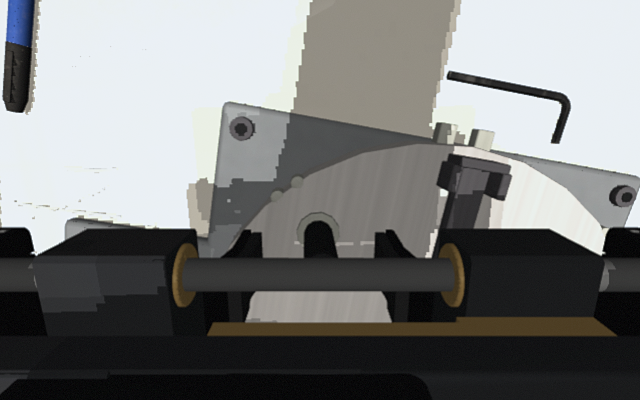

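The dial's posts measure within about 0.5° of station, mean +0.2°. The finished housing now stands in the left nest, at about (190,290) in the crop. Next I go back to the knob.

```bash
python3 plan.py 0.519 -0.3637 0.0629 79.1 12
```

```text
t 14.60 pos [ 0.4749 -0.2076  0.0629] yaw 179.21 tilt 2.15 w 0.0587 F [-0.  -0.   0.6] j [ 0.93  0.33 -0.68  1.85  0.2   1.06  1.74]
[0.1, -0.2, 8.3, -0.0039, -0.0129, -0.0005]
[0.1, -0.2, 8.3, -0.0057, -0.0123, -0.0005]
[0.1, -0.2, 8.3, -0.0074, -0.0113, -0.0004]
[0.1, -0.2, 8.3, -0.009, -0.0101, -0.0004]
[0.1, -0.2, 8.3, -0.0103, -0.0087, -0.0004]
[0.1, -0.2, 8.3, -0.0115, -0.0071, -0.0003]
[0.1, -0.2, 8.3, -0.0124, -0.0054, -0.0003]
[0.1, -0.2, 8.3, -0.0131, -0.0035, -0.0002]
[0.1, -0.2, 8.3, -0.0134, -0.0016, -0.0002]
[0.1, -0.2, 8.3, -0.0135, 0.0004, -0.0001]
[0.1, -0.2, 8.3, -0.0133, 0.0023, -0.0001]
[0.1, -0.2, 8.3, -0.0128, 0.0042, -0.0]
total [  0.71  -2.34 100.08] [-0.0462 -0.1554 -0.0061]
```

Emit:
{"name": "send_rows", "arguments": {"steps": [[0,0,0,0,0,-0.03,-0.2],[0,0,0,0,0,-0.03,-0.2],[0.1,-0.2,8.3,-0.004,-0.013,-0.01,-0.2],[0.1,-0.2,8.3,-0.006,-0.012,0,-0.2],[0.1,-0.2,8.3,-0.007,-0.011,0,-0.2],[0.1,-0.2,8.3,-0.009,-0.01,0,-0.2],[0.1,-0.2,8.3,-0.01,-0.009,0,-0.2],[0.1,-0.2,8.3,-0.012,-0.007,0,-0.2],[0.1,-0.2,8.3,-0.012,-0.005,0,-0.2],[0.1,-0.2,8.3,-0.013,-0.004,0,-0.2]]}}

```text
time: 15.6
ee_pos: [0.505, -0.3157, 0.1332]
eef_rot: [0.568, 0.823, 0.003, -0.002]
ft_force: [0.1, 0.9, 0.2]
width: 0.0519
```

```bash
python3 plan.py 0.519 -0.3637 0.11 79.1 5
```

```text
t 15.60 pos [ 0.505  -0.3157  0.1332] yaw 110.82 tilt 0.46 w 0.0519 F [0.1 0.9 0.2] j [ 0.86  0.36 -0.46  1.61  0.16  1.21  0.73]
[0.0, -0.1, 6.3, -0.01, -0.0008, 0.0046]
[0.0, -0.1, 6.3, -0.01, 0.0003, 0.0046]
[0.0, -0.1, 6.3, -0.0099, 0.0014, 0.0046]
[0.0, -0.1, 6.3, -0.0097, 0.0025, 0.0046]
[0.0, -0.1, 6.3, -0.0094, 0.0035, 0.0046]
total [ 0.05 -0.47 31.72] [-0.05   -0.0041  0.0228]
```

Emit:
{"name": "send_rows", "arguments": {"steps": [[0,-0.1,6.3,-0.01,-0.001,0.005,-0.2],[0,-0.1,6.3,-0.01,0,0.005,-0.2],[0,-0.1,6.3,-0.01,0.001,0.005,-0.2],[0,-0.1,6.3,-0.01,0.002,0.005,-0.2],[0,-0.1,6.3,-0.009,0.003,0.005,-0.2],[0,0,0,0,0,0.01,-0.2],[0,0,0,0,0,0.01,-0.2],[0,0,0,0,0,0.01,-0.2],[0,0,0,0,0,0.01,-0.2],[0,0,0,0,0,0,-0.2]]}}

```text
time: 16.6
ee_pos: [0.5166, -0.3655, 0.0623]
eef_rot: [0.776, 0.631, -0.0, -0.0]
ft_force: [-0.2, 0.5, -0.2]
width: 0.0524
```

```bash
python3 plan.py 0.5187 -0.3637 0.043 79.1 1
```

```text
t 16.60 pos [ 0.5166 -0.3655  0.0623] yaw 78.25 tilt 0.05 w 0.0524 F [-0.2  0.5 -0.2] j [ 0.8   0.48 -0.34  1.58  0.17  1.11  0.22]
[-0.0, -0.0, -0.8, 0.0022, 0.0017, 0.0193]
  x 1
total [-0.05 -0.01 -0.85] [0.0022 0.0017 0.0193]
```

Next I go down, close, and start pushing the bolt in.

Emit:
{"name": "send_rows", "arguments": {"steps": [[0,0,-0.4,0.002,0.002,0.01,-0.2],[0,0,-0.4,0,0,0.008,-0.2],[0,0,0,0,0,0,-0.2],[0,0,0,0,0,0,1],[0,0,0,0,0,0,1],[0,0,0,0,0,0,1],[0,0,0,0,0,0,1],[0,0,0,0,0,0,1],[0,0,0,0,0,0,1],[0,0,0,0,0,0,1]], "force": 30}}

```text
time: 17.6
ee_pos: [0.5192, -0.3637, 0.0442]
eef_rot: [0.77, 0.638, -0.0, -0.0]
ft_force: [1.6, 0.6, 0.4]
width: 0.0128
```

```bash
python3 plan.py 0.522 -0.3465 0.043 79.1 1
```

```text
t 17.60 pos [ 0.5192 -0.3637  0.0442] yaw 79.21 tilt 0.04 w 0.0128 F [1.6 0.6 0.4] j [ 0.8   0.51 -0.34  1.59  0.18  1.07  0.22]
[-0.0, 0.0, 0.1, 0.0175, -0.0004, 0.0012]
  x 1
total [-0.03  0.02  0.11] [ 0.0175 -0.0004  0.0012]
```

Emit:
{"name": "send_rows", "arguments": {"steps": [[0,0,0,0.005,0,0,1],[0,0,0,0.005,0,0,1],[0,0,0,0.005,0,0,1],[0,0,0,0.004,0,0,1],[0,0,0,0.004,0,0,1],[0,0,0,0.004,0,0,1],[0,0,0,0.004,0,0,1],[0,0,0,0.004,0,0,1],[0,0,0,0.004,0,0,1],[0,0,0,0.004,0,0,1]]}}

```text
time: 18.6
ee_pos: [0.5225, -0.3476, 0.0443]
eef_rot: [0.776, 0.63, -0.01, 0.015]
ft_force: [1.4, -16.0, -7.3]
width: 0.0133
```

```bash
python3 plan.py 0.522 -0.3465 0.043 79.1 1
```

```text
t 18.60 pos [ 0.5225 -0.3476  0.0443] yaw 78.10 tilt 2.05 w 0.0133 F [  1.4 -16.   -7.3] j [ 0.76  0.48 -0.33  1.64  0.21  1.04  0.15]
[0.6, 2.0, -1.0, 0.001, -0.0008, 0.0013]
total [ 0.59  1.97 -0.99] [ 0.001  -0.0008  0.0013]
```

Emit:
{"name": "send_rows", "arguments": {"steps": [[0,0,0,0,0,0,-0.4],[0,0,0,0,0,0,-0.4],[0,0,0,0,0,0,-0.4],[0,0,0,0,0,0,-0.4],[0,0,0,0,0,0,-0.4],[0,1,0,0,0,-0.02,-0.4],[0,1,0,0,0,-0.03,-0.4],[0,0,0,0,0,-0.03,-0.4],[0,0,0,-0.02,-0.02,0,-0.4],[0,0,0,-0.02,-0.02,0,-0.4]]}}

```text
time: 19.6
ee_pos: [0.4784, -0.3686, 0.126]
eef_rot: [0.773, 0.635, 0.007, 0.001]
ft_force: [-0.1, -0.8, -1.0]
width: 0.0606
```

```bash
python3 plan.py 0.522 -0.3465 0.13 79.1 1
python3 - <<'E'
from h import *
p=camera_params("wrist"); im,d=camera("wrist"); cv2.imwrite("pics/w6.png",im); X=cloud(p,d)
m=(X[...,2]>0.085)&(X[...,2]<0.097)&(np.hypot(X[...,0]-.522,X[...,1]+.347)<.02); print("wrist knob",m.sum(),X[m].mean(0), X[m].min(0),X[m].max(0))
c0=np.array([.5597,-.1477])
it,dt=camera("top"); cv2.imwrite("pics/t6.png",crop(it,285,105,475,275,3.5)); pt=camera_params("top"); T=cloud(pt,dt)
m=(T[...,2]>0.08)&(T[...,2]<0.1)&(np.hypot(T[...,0]-.521,T[...,1]+.35)<.025);print("top knob",m.sum(),T[m].mean(0))
for a in (34.1,124.1,214.1,304.1):
    q=c0+.105*np.array([np.cos(np.radians(a)),np.sin(np.radians(a))])
    for n,X in (("top",T),):
        m=(X[...,2]>0.1)&(X[...,2]<0.109)&(np.hypot(X[...,0]-q[0],X[...,1]-q[1])<.018)
        if m.sum()>8:
            w=X[m].mean(0)[:2]-c0; print(n,a,m.sum(),"r",np.hypot(*w).round(4),"ang",np.degrees(np.arctan2(w[1],w[0])).round(2)%360)
E
```

```text
t 19.60 pos [ 0.4784 -0.3686  0.126 ] yaw 78.83 tilt 0.77 w 0.0606 F [-0.1 -0.8 -1. ] j [ 0.87  0.36 -0.35  1.61  0.12  1.19  0.3 ]
[0.6, -0.5, -0.3, 0.0301, 0.0385, -0.0034]
  x 1
total [ 0.55 -0.54 -0.27] [ 0.0301  0.0385 -0.0034]
wrist knob 404 [ 0.52187167 -0.34597577  0.0915571 ] [ 0.51549215 -0.35341686  0.08530411] [ 0.5290938  -0.3399099   0.09457119]
top knob 35 [ 0.52173691 -0.34638364  0.08998563]
top 34.1 27 r 0.1049 ang 33.75
top 124.1 35 r 0.1026 ang 124.49
top 214.1 36 r 0.1042 ang 214.28
top 304.1 36 r 0.1054 ang 304.52
```

View pics/w6.png

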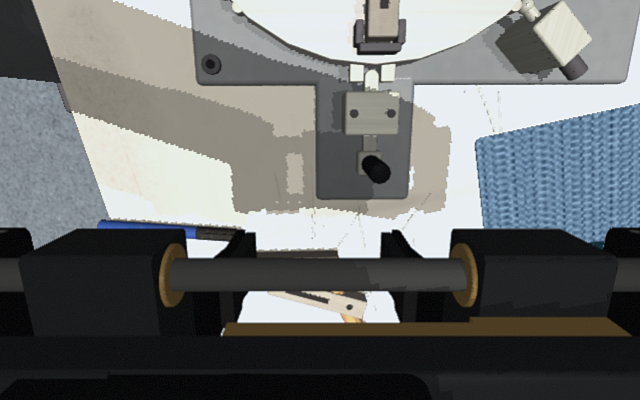

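View pics/t6.png

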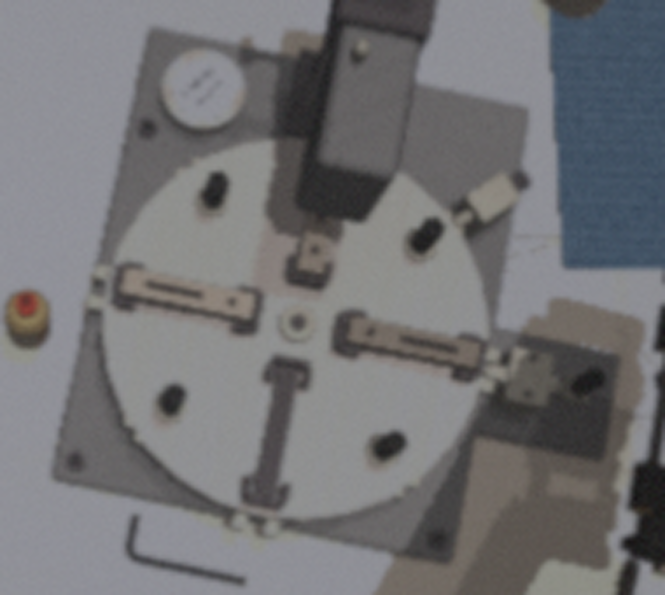

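The knob is back within 0.3 mm of its starting place, so the bolt is fully in, and all the posts are at station. The finished housing stands in the left nest. Now I travel along the front side towards the card.

```bash
python3 plan.py 0.47 0.03 0.19 78.8 10
```

```text
t 19.70 pos [ 0.4758 -0.3716  0.126 ] yaw 78.50 tilt 0.66 w 0.0607 F [ 0.2  0.5 -0.3] j [ 0.87  0.36 -0.34  1.61  0.12  1.19  0.3 ]
[0.0, -0.0, -0.0, 0.0393, -0.0085, -0.0062]
  x 10
total [ 0.5  -0.43 -0.3 ] [ 0.3928 -0.0853 -0.0617]
```

Emit:
{"name": "send_rows", "arguments": {"steps": [[0,0,0,0.039,-0.0085,-0.007,-1],[0,0,0,0.039,-0.0085,-0.007,-1],[0,0,0,0.039,-0.0085,-0.007,-1],[0,0,0,0.039,-0.0085,-0.007,-1],[0,0,0,0.039,-0.0085,-0.007,-1],[0,0,0,0.039,-0.0085,-0.007,-1],[0,0,0,0.039,-0.0085,-0.007,-1],[0,0,0,0.039,-0.0085,-0.007,-1],[0,0,0,0.039,-0.0085,-0.007,-1],[0,0,0,0.039,-0.0085,-0.007,-1]]}}

```text
time: 20.7
ee_pos: [0.4695, 0.0431, 0.1998]
eef_rot: [0.776, 0.631, 0.006, 0.001]
ft_force: [0.8, 0.2, -0.7]
width: 0.0871
```

```bash
python3 plan.py 0.575 0.185 0.2 102 6
```

```text
t 20.70 pos [0.4695 0.0431 0.1998] yaw 78.29 tilt 0.67 w 0.0871 F [ 0.8  0.2 -0.7] j [ 0.49  0.03 -0.67  1.84  0.01  1.28 -0.39]
[0.1, -0.1, -4.0, 0.0267, 0.0124, 0.0003]
[0.1, -0.1, -4.0, 0.0258, 0.0142, 0.0002]
[0.1, -0.1, -4.0, 0.0248, 0.016, 0.0002]
[0.1, -0.1, -4.0, 0.0236, 0.0176, 0.0001]
[0.1, -0.1, -4.0, 0.0223, 0.0192, 0.0001]
[0.1, -0.1, -4.0, 0.0209, 0.0207, 0.0]
total [  0.56  -0.38 -23.72] [0.1603 0.0745 0.0017]
```

Emit:
{"name": "send_rows", "arguments": {"steps": [[0.1,-0.1,-4,0.027,0.012,0,-1],[0.1,-0.1,-4,0.026,0.014,0,-1],[0.1,-0.1,-4,0.025,0.016,0,-1],[0.1,-0.1,-4,0.024,0.018,0,-1],[0.1,-0.1,-4,0.022,0.019,0,-1],[0.1,-0.1,-4,0.021,0.021,0,-1],[0,0,0,0,0,0,-1],[0,0,0,0,0,0,-1],[0,0,0,0,0,0,-1],[0,0,0,0,0,0,-1]]}}

```text
time: 21.7
ee_pos: [0.573, 0.2077, 0.2025]
eef_rot: [0.616, 0.788, 0.0, 0.0]
ft_force: [-0.2, 0.0, 0.4]
width: 0.087
```

```bash
python3 plan.py 0.575 0.185 0.2 102 1;  python3 - <<'E'
from h import *
p=camera_params("wrist"); im,d=camera("wrist"); cv2.imwrite("pics/w7.png",im); np.save("pics/w7.npy",d); X=cloud(p,d); np.save("pics/w7T.npy",p["world_from_camera"])
for u,v in [(320,30),(560,150)]: print(X[v,u])
E
```

```text
t 21.70 pos [0.573  0.2077 0.2025] yaw 104.01 tilt 0.03 w 0.0870 F [-0.2  0.   0.4] j [ 0.18  0.4  -0.79  1.48  0.29  1.38 -0.38]
[0.0, 0.0, 2.0, -0.0225, -0.0036, 0.0025]
total [0.03 0.01 2.01] [-0.0225 -0.0036  0.0025]
[0.54106929 0.34641006 0.00242553]
[0.82077347 0.29408193 0.00096152]
```

View pics/w7.png

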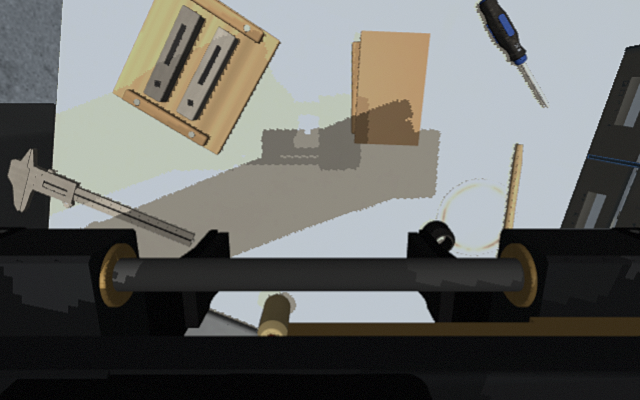

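The card is at (395,85), with the stand just showing at its left edge (355,90). The board with both housings is at (198,65). I'll measure both.

```bash
cat > meas.py <<'E'
from h import *
def rect(p,m,z):
    cs,_=cv2.findContours(m.astype(np.uint8),cv2.RETR_EXTERNAL,cv2.CHAIN_APPROX_NONE); c=max(cs,key=cv2.contourArea)
    w=onz(p,c.reshape(-1,2),z)[:,:2]*1000
    r=cv2.minAreaRect(w.astype(np.float32)); (cx,cy),(a,b),t=r
    if a>b: L,W,ang=a,b,t
    else: L,W,ang=b,a,t+90
    return (cx,cy),L,W,ang%180,m.sum()
E
python3 - <<'E'
from meas import *
p=camera_params("wrist"); p["world_from_camera"]=np.load("pics/w7T.npy"); im=cv2.imread("pics/w7.png"); d=np.load("pics/w7.npy"); X=cloud(p,d); Z=X[...,2]
def near(x,y,r): return np.hypot(X[...,0]-x,X[...,1]-y)<r
k=np.ones((3,3),np.uint8)
m=(Z>.019)&(Z<.032)&near(.62,.305,.075); m=cv2.morphologyEx(m.astype(np.uint8),cv2.MORPH_OPEN,k); print("card",rect(p,m,.025),"z",np.median(Z[m>0]))
h=cv2.cvtColor(im,cv2.COLOR_BGR2HSV)
m2=cv2.morphologyEx((m&(h[...,1]>60)).astype(np.uint8),cv2.MORPH_OPEN,k); print("card col",rect(p,m2,.025))
m=(Z>.0215)&(Z<.032)&near(.428,.281,.075); m=cv2.morphologyEx(m.astype(np.uint8),cv2.MORPH_OPEN,k)
n,l,s,c=cv2.connectedComponentsWithStats(m)
for i in range(1,n):
    if s[i,4]>300: print("bar",rect(p,(l==i),.026),"z",np.median(Z[l==i]))
m=(Z>.0055)&near(.428,.281,.1); m=cv2.morphologyEx(m.astype(np.uint8),cv2.MORPH_OPEN,k); print("board",rect(p,m,.009))
m=((h[...,1]>60)&near(.428,.281,.1)).astype(np.uint8); m=cv2.morphologyEx(cv2.morphologyEx(m,cv2.MORPH_CLOSE,k),cv2.MORPH_OPEN,k); print("board col",rect(p,m,.009))
E
```

```text
card ((621.091064453125, 307.0244445800781), 104.24533081054688, 65.58158874511719, 101.88012409210205, np.uint64(7522)) z 0.026291329451695072
card col ((620.6890869140625, 306.7735900878906), 103.9199447631836, 64.69084930419922, 101.87956523895264, np.uint64(7472))
bar ((411.2983703613281, 286.79486083984375), 89.89237976074219, 19.921045303344727, 73.25555419921875, np.int64(2115)) z 0.027273083134453813
bar ((444.9437255859375, 276.9341735839844), 89.82303619384766, 19.449033737182617, 72.09431457519531, np.int64(1985)) z 0.02728291155804874
board ((428.04498291015625, 281.78363037109375), 132.36380004882812, 120.60267639160156, 72.23656463623047, np.uint64(22224))
board col ((428.5130615234375, 281.9178466796875), 132.4169921875, 120.41256713867188, 72.24690246582031, np.uint64(12636))
```

```bash
python3 plan.py 0.6208 0.3068 0.09 101.9 6
```

```text
t 21.75 pos [0.573  0.2075 0.2026] yaw 104.00 tilt 0.03 w 0.0871 F [-0.1 -0.2 -0.1] j [ 0.18  0.4  -0.79  1.48  0.29  1.38 -0.38]
[0.0, 0.0, 0.3, 0.0141, 0.0117, 0.0188]
[0.0, 0.0, 0.3, 0.0142, 0.0116, 0.0188]
[0.0, 0.0, 0.3, 0.0143, 0.0116, 0.0188]
[0.0, 0.0, 0.3, 0.0143, 0.0115, 0.0188]
[0.0, 0.0, 0.3, 0.0144, 0.0114, 0.0188]
[0.0, 0.0, 0.3, 0.0145, 0.0113, 0.0188]
total [0.03 0.02 2.1 ] [0.0848 0.0703 0.1126]
```

Emit:
{"name": "send_rows", "arguments": {"steps": [[0,0,0.3,0.014,0.0115,0.018,-1],[0,0,0.3,0.014,0.0115,0.018,-1],[0,0,0.3,0.014,0.0115,0.018,-1],[0,0,0.3,0.014,0.0115,0.018,-1],[0,0,0.3,0.014,0.0115,0.018,-1],[0,0,0.3,0.013,0.011,0.018,-1],[0,0,0,0,0,0.01,-1],[0,0,0,0,0,0.01,-1],[0,0,0,0,0,0,-1],[0,0,0,0,0,0,-1]]}}

```text
time: 22.75
ee_pos: [0.6263, 0.2963, 0.0745]
eef_rot: [0.634, 0.773, 0.001, 0.005]
ft_force: [-0.5, 0.2, -0.3]
width: 0.0873
```

```bash
python3 plan.py 0.6208 0.3068 -0.006 101.9 5
```

```text
t 22.75 pos [0.6263 0.2963 0.0745] yaw 101.28 tilt 0.62 w 0.0873 F [-0.5  0.2 -0.3] j [-0.04  0.67 -0.71  1.38  0.45  1.24 -0.59]
[0.1, 0.1, -0.1, 0.0024, -0.0008, 0.0161]
  x 5
total [ 0.45  0.43 -0.61] [ 0.0119 -0.004   0.0804]
```

Emit:
{"name": "send_rows", "arguments": {"steps": [[0.2,0.2,-0.3,0.006,-0.002,0.01,-1],[0.2,0.2,-0.3,0.006,-0.002,0.01,-1],[0,0,0,0,0,0.012,-1],[0,0,0,0,0,0.01,-1],[0,0,0,0,0,0,-1],[0,0,0,0,0,0,-1],[0,0,0,0,0,0,-1],[0,0,0,0,0,0,-1],[0,0,0,0,0,0,-1],[0,0,0,0,0,0,-1]]}}

```text
time: 23.75
ee_pos: [0.621, 0.3071, 0.0314]
eef_rot: [0.63, 0.776, 0.001, 0.001]
ft_force: [0.3, -0.6, 0.1]
width: 0.0867
```

```bash
python3 plan.py 0.6208 0.3068 -0.006 101.9 4;  python3 - <<'E'
from h import *
p=camera_params("wrist"); im,d=camera("wrist"); cv2.imwrite("pics/w8.png",im)
E
```

```text
t 23.75 pos [0.621  0.3071 0.0314] yaw 101.83 tilt 0.21 w 0.0867 F [ 0.3 -0.6  0.1] j [-0.06  0.72 -0.7   1.41  0.48  1.18 -0.61]
[0.1, -0.0, -0.0, -0.0001, -0.0001, 0.0093]
  x 4
total [ 0.21 -0.01 -0.07] [-0.0002 -0.0003  0.0374]
```

View pics/w8.png

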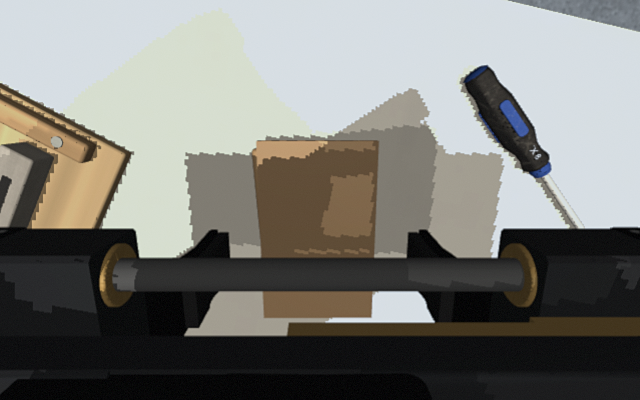

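The card is centred at u≈317 between the fingers. Next I lower and close gently.

Emit:
{"name": "send_rows", "arguments": {"steps": [[0,0,0,0,0,0.01,-1],[0,0,0,0,0,0.01,-1],[0,0,0,0,0,0.01,-1],[0,0,0,0,0,0.004,-1],[0,0,0,0,0,0,-1],[0,0,0,0,0,0,-1],[0,0,0,0,0,0,-1],[0,0,0,0,0,0,-1],[0,0,0,0,0,0,-1],[0,0,0,0,0,0,-1]], "force": 10}}

```text
time: 24.8
ee_pos: [0.621, 0.3071, -0.0057]
eef_rot: [0.63, 0.776, 0.001, 0.001]
ft_force: [-0.3, -0.4, -0.3]
width: 0.0869
```

```bash
python3 plan.py 0.6208 0.3068 -0.006 101.9 1
python3 - <<'E'
from h import *
im,d=camera("scene"); cv2.imwrite("pics/s8.png",crop(im,130,190,310,345,4))
E
```

```text
t 24.80 pos [ 0.621   0.3071 -0.0057] yaw 101.84 tilt 0.20 w 0.0869 F [-0.3 -0.4 -0.3] j [-0.07  0.76 -0.68  1.44  0.5   1.12 -0.62]
[0.2, -0.0, -0.1, -0.0002, -0.0003, 0.0003]
  x 1
total [ 0.2  -0.01 -0.06] [-0.0002 -0.0003  0.0003]
```

View pics/s8.png

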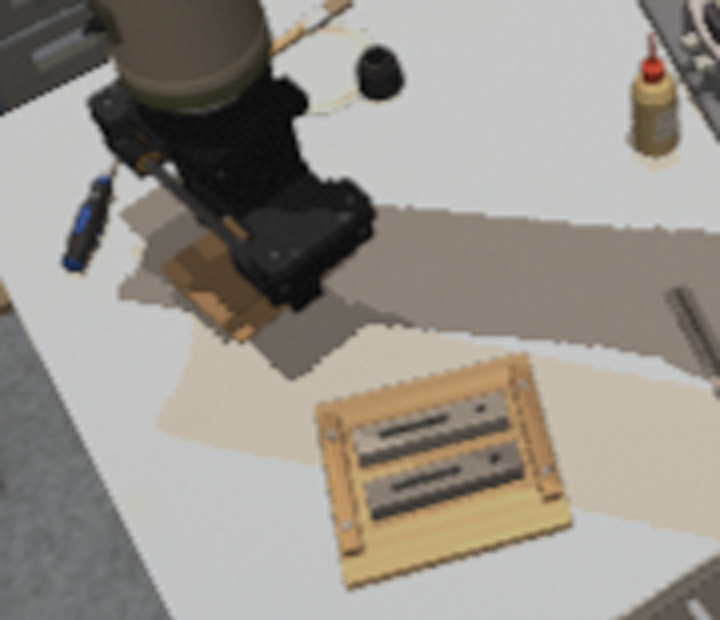

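Emit:
{"name": "send_rows", "arguments": {"steps": [[0,0,0,0,0,0,1],[0,0,0,0,0,0,1],[0,0,0,0,0,0,1],[0,0,0,0,0,0,1],[0,0,0,0,0,0,1],[0,0,0,0,0,0,1],[0,0,0,0,0,-0.01,1],[0,0,0,0,0,-0.02,1],[0,0,0,0,0,-0.02,1],[0,0,0,0,0,-0.01,1]], "force": 12}}

```text
time: 25.85
ee_pos: [0.6198, 0.3065, 0.0562]
eef_rot: [0.63, 0.776, 0.0, 0.0]
ft_force: [0.2, 0.9, 0.0]
width: 0.0634
```

```bash
python3 plan.py 0.4281 0.2818 0.065 72.3 8
python3 - <<'E'
from meas import *
s=read_state(); p=camera_params("wrist"); im,d=camera("wrist"); cv2.imwrite("pics/w9.png",im); X=cloud(p,d); np.save("pics/w9.npy",d)
h=cv2.cvtColor(im,cv2.COLOR_BGR2HSV)
print([X[v,316].round(4).tolist() for v in (150,180,210,225)])
E
```

```text
t 25.85 pos [0.6198 0.3065 0.0562] yaw 101.86 tilt 0.05 w 0.0634 F [0.2 0.9 0. ] j [-0.05  0.69 -0.71  1.4   0.46  1.22 -0.6 ]
[0.0, 0.0, 3.7, 0.0019, -0.0241, -0.0011]
[0.0, 0.0, 3.7, 0.0003, -0.0242, -0.0011]
[0.0, 0.0, 3.7, -0.0012, -0.0241, -0.0011]
[0.0, 0.0, 3.7, -0.0028, -0.024, -0.0011]
[0.0, 0.0, 3.7, -0.0043, -0.0238, -0.0011]
[0.0, 0.0, 3.7, -0.0058, -0.0234, -0.0011]
[0.0, 0.0, 3.7, -0.0073, -0.023, -0.0011]
[0.0, 0.0, 3.7, -0.0088, -0.0225, -0.0011]
total [4.000e-02 1.000e-02 2.956e+01] [ 0.0152 -0.1927 -0.009 ]
[[0.609, 0.3569, 0.0876], [0.6117, 0.3443, 0.0878], [0.6143, 0.3315, 0.0889], [0.6158, 0.3245, 0.088]]
```

View pics/w9.png

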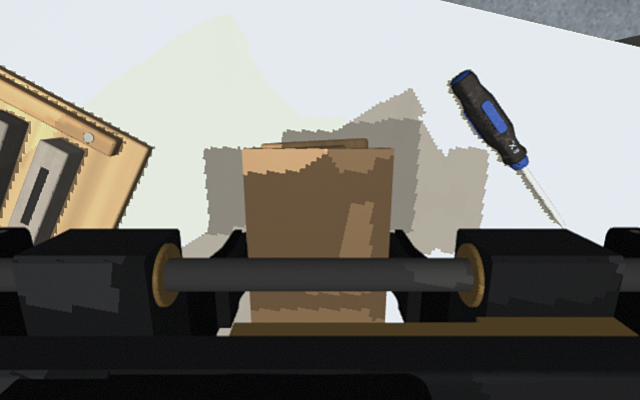

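The card is held at 63.4 mm and level. Next I carry it over the board.

Emit:
{"name": "send_rows", "arguments": {"steps": [[0,0,3.7,0.002,-0.024,-0.001,1],[0,0,3.7,0,-0.024,-0.001,1],[0,0,3.7,-0.001,-0.024,-0.001,1],[0,0,3.7,-0.003,-0.024,-0.001,1],[0,0,3.7,-0.004,-0.024,-0.001,1],[0,0,3.7,-0.006,-0.023,-0.001,1],[0,0,3.7,-0.007,-0.023,-0.001,1],[0,0,3.7,-0.009,-0.023,-0.001,1],[0,0,0,0,0,0,1],[0,0,0,0,0,0,1]]}}

```text
time: 26.9
ee_pos: [0.4209, 0.2814, 0.0628]
eef_rot: [0.814, 0.581, 0.001, 0.001]
ft_force: [-0.2, 0.2, -0.9]
width: 0.0639
```

```bash
python3 plan.py 0.4281 0.2818 0.03 72.3 5
python3 - <<'E'
from meas import *
s=read_state(); p=camera_params("wrist"); im,d=camera("wrist"); cv2.imwrite("pics/w10.png",im); X=cloud(p,d)
print([X[v,316].round(4).tolist() for v in (160,190,225)])
# far edge of card: card pixels z>.07
m=(X[...,2]>s["ee_pos"][2]+.022)&(X[...,2]<s["ee_pos"][2]+.04); m[228:]=0
v,u=np.where(m); top=v.min(); 
e=[(uu,v[u==uu].min()) for uu in range(260,380,10)]
W=onz(p,e,s["ee_pos"][2]+.0307)[:,:2]; L=np.polyfit(np.arange(len(W)),W,1); print("edge dir",np.degrees(np.arctan2(L[0,1],L[0,0]))); 
vv=205; r=u[v==vv]; print("row",vv,r.min(),r.max()); E=onz(p,[(r.min()-.5,vv),(r.max()+.5,vv)],s["ee_pos"][2]+.0307); print(E, np.linalg.norm(E[0]-E[1]))
from scipy.spatial.transform import Rotation as R
Ri=R.from_quat(s["eef_rot"]).inv()
print("in tool: edge",Ri.apply(np.c_[W,np.full(len(W),s["ee_pos"][2])]-s["ee_pos"])[[0,-1],:2],"sides",Ri.apply(E-s["ee_pos"]))
E
```

```text
t 26.90 pos [0.4209 0.2814 0.0628] yaw 70.97 tilt 0.17 w 0.0639 F [-0.2  0.2 -0.9] j [-0.01  0.29 -0.75  1.9   0.24  1.03 -1.2 ]
[0.0, 0.0, -0.3, 0.0006, 0.0013, 0.0066]
  x 5
total [ 0.17  0.02 -1.33] [0.0028 0.0066 0.0328]
[[0.4356, 0.3265, 0.0942], [0.4315, 0.3144, 0.0953], [0.4262, 0.2992, 0.0947]]
edge dir -19.02370790734598
row 205 245 390
[[0.39937257 0.31786563 0.09348339]
 [0.46012575 0.29687816 0.09348339]] 0.06427614336563268
in tool: edge [[ 0.05245252 -0.02438197]
 [ 0.05245612  0.02207827]] sides [[ 0.02746499 -0.03212641 -0.03080323]
 [ 0.02743183  0.03214943 -0.0306111 ]]
```

View pics/w10.png

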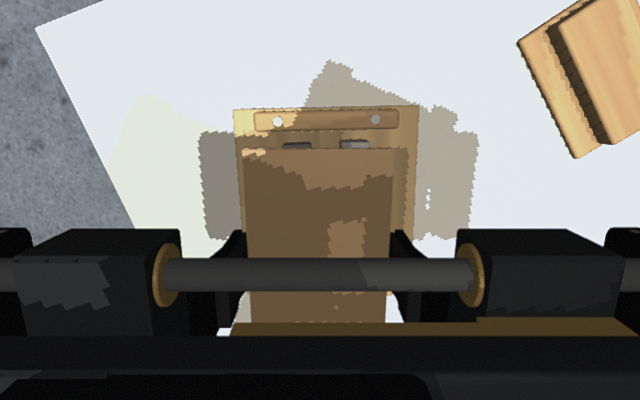

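The card in the hand is centred to 0.5 mm and aligned with the tool. Next comes the fine alignment.

Emit:
{"name": "send_rows", "arguments": {"steps": [[0,0,-0.7,0.0015,0.004,0.005,1],[0,0,-0.6,0.0015,0.003,0.005,1],[0,0,0,0,0,0.008,1],[0,0,0,0,0,0.008,1],[0,0,0,0,0,0.006,1],[0,0,0,0,0,0,1],[0,0,0,0,0,0,1],[0,0,0,0,0,0,1],[0,0,0,0,0,0,1],[0,0,0,0,0,0,1]]}}

```text
time: 27.95
ee_pos: [0.4309, 0.2822, 0.0266]
eef_rot: [0.807, 0.59, 0.0, 0.0]
ft_force: [0.8, 0.4, -0.7]
width: 0.0638
```

```bash
python3 plan.py 0.4281 0.2818 0.001 72.3 1
```

```text
t 27.95 pos [0.4309 0.2822 0.0266] yaw 72.38 tilt 0.01 w 0.0638 F [ 0.8  0.4 -0.7] j [-0.03  0.37 -0.73  1.91  0.29  0.97 -1.2 ]
[0.0, -0.0, 0.1, -0.0013, -0.0025, 0.0256]
  x 1
total [ 0.01 -0.    0.08] [-0.0013 -0.0025  0.0256]
```

Emit:
{"name": "send_rows", "arguments": {"steps": [[0,0,0,-0.001,-0.002,0.006,1],[0,0,0,0,0,0.006,1],[0,0,0,0,0,0.005,1],[0,0,0,0,0,0.002,1],[0,0,0,0,0,0,1],[0,0,0,0,0,0,1],[0,0,0,0,0,0,1],[0,0,0,0,0,0,1],[0,0,0,0,0,0,1],[0,0,0,0,0,0,1]]}}

```text
time: 28.95
ee_pos: [0.4287, 0.282, 0.0063]
eef_rot: [0.807, 0.59, 0.0, 0.0]
ft_force: [0.1, 0.7, -0.7]
width: 0.0636
```

```bash
python3 plan.py 0.4281 0.2818 0.001 72.3 1
```

```text
t 28.95 pos [0.4287 0.282  0.0063] yaw 72.38 tilt 0.06 w 0.0636 F [ 0.1  0.7 -0.7] j [-0.05  0.39 -0.72  1.93  0.32  0.93 -1.22]
[0.1, -0.0, 0.1, -0.0003, -0.0006, 0.0053]
  x 1
total [ 0.05 -0.03  0.08] [-0.0003 -0.0006  0.0053]
```

Emit:
{"name": "send_rows", "arguments": {"steps": [[0,0,0,0,0,0.003,1],[0,0,0,0,0,0.002,1],[0,0,0,0,0,0.001,1],[0,0,0,0,0,0.001,1],[0,0,0,0,0,0,1],[0,0,0,0,0,0,1],[0,0,0,0,0,0,1],[0,0,0,0,0,0,1],[0,0,0,0,0,0,1],[0,0,0,0,0,0,1]]}}

```text
time: 29.95
ee_pos: [0.4291, 0.2823, 0.0]
eef_rot: [0.807, 0.59, 0.001, 0.001]
ft_force: [-0.3, -0.5, 1.7]
width: 0.0637
```

```bash
python3 plan.py 0.4281 0.2818 0.001 72.3 1
```

```text
t 29.95 pos [0.4291 0.2823 0.    ] yaw 72.38 tilt 0.11 w 0.0637 F [-0.3 -0.5  1.7] j [-0.05  0.4  -0.71  1.93  0.33  0.92 -1.23]
[0.1, -0.0, 0.1, -0.0007, -0.0008, -0.001]
  x 1
total [ 0.11 -0.01  0.08] [-0.0007 -0.0008 -0.001 ]
```

Contact is light (1.7 N) and z is as predicted. I'll open and go straight up.

Emit:
{"name": "send_rows", "arguments": {"steps": [[0,0,0,0,0,0,-1],[0,0,0,0,0,0,-1],[0,0,0,0,0,0,-1],[0,0,0,0,0,0,-1],[0,0,0,0,0,0,-1],[0,0,0,0,0,-0.02,-1],[0,0,0,0,0,-0.03,-1],[0,0,0,0,0,-0.04,-1],[0,0,0,-0.02,0,-0.04,-1],[0,0,0,-0.03,0,-0.02,-1]]}}

```text
time: 30.95
ee_pos: [0.411, 0.2358, 0.1517]
eef_rot: [0.805, 0.593, -0.002, -0.002]
ft_force: [0.5, -0.9, 0.2]
width: 0.087
```

```bash
python3 plan.py 0.4281 0.2818 0.001 72.3 1
cat > chk.py <<'E'
import sys
from meas import *
tag=sys.argv[1]; k=np.ones((3,3),np.uint8)
p=camera_params("wrist"); im,d=camera("wrist"); cv2.imwrite(f"pics/{tag}.png",im); X=cloud(p,d); Z=X[...,2]
near=np.hypot(X[...,0]-.428,X[...,1]-.282)<.085
m=cv2.morphologyEx(((Z>.024)&(Z<.06)&near).astype(np.uint8),cv2.MORPH_OPEN,k); m[228:]=0; print("card",rect(p,m,.031),"z",np.median(Z[m>0]))
E
python3 chk.py w11
```

```text
t 30.95 pos [0.411  0.2358 0.1517] yaw 72.70 tilt 0.35 w 0.0870 F [ 0.5 -0.9  0.2] j [ 0.13  0.1  -0.78  1.88  0.07  1.19 -0.97]
[-0.3, 0.1, 0.4, 0.0493, 0.0036, 0.1505]
  x 1
total [-0.33  0.11  0.4 ] [0.0493 0.0036 0.1505]
card ((428.85369873046875, 282.0185852050781), 104.08395385742188, 64.27287292480469, 72.37461853027344, np.uint64(9700)) z 0.03239511424170535
```

View pics/w11.png

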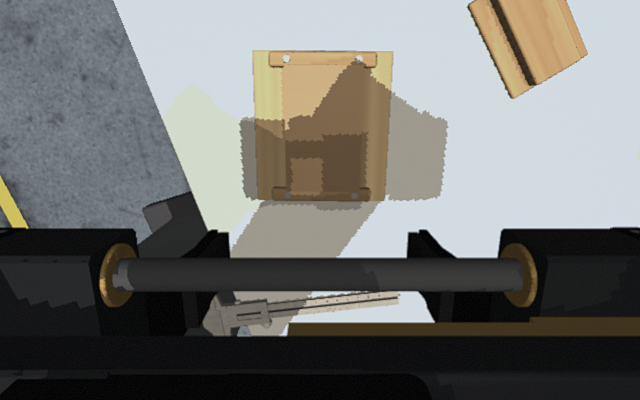

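The card lies at (428.9, 282.0) mm and 72.4°, against the board's (428.3, 281.9) mm and 72.24°. It is level and square. Next I measure the finished housing from the top camera while the arm is clear.

```bash
python3 - <<'E'
from meas import *
p=camera_params("top"); im,d=camera("top"); cv2.imwrite("pics/t12.png",crop(im,285,150,400,270,5)); X=cloud(p,d); Z=X[...,2]
m=(Z>.0775)&(Z<.095)&(np.hypot(X[...,0]-.5744,X[...,1]+.0711)<.055); print(rect(p,m,.082),np.median(Z[m]),X[m].mean(0))
E
python3 plan.py 0.5744 -0.0711 0.15 79.1 10
```

```text
((575.7620239257812, -72.7516098022461), 89.98258972167969, 20.556734085083008, 78.85326385498047, np.int64(300)) 0.08260040670106861 [ 0.57508685 -0.07247079  0.08258986]
t 31.05 pos [0.4118 0.2323 0.1516] yaw 72.40 tilt 0.28 w 0.0870 F [ 0.3  0.4 -0.5] j [ 0.14  0.1  -0.78  1.88  0.07  1.19 -0.97]
[-0.0, 0.0, -0.7, -0.024, 0.0247, 0.0002]
[-0.0, 0.0, -0.7, -0.0243, 0.0244, 0.0002]
[-0.0, 0.0, -0.7, -0.0246, 0.0241, 0.0002]
[-0.0, 0.0, -0.7, -0.0248, 0.0238, 0.0002]
[-0.0, 0.0, -0.7, -0.0251, 0.0235, 0.0002]
[-0.0, 0.0, -0.7, -0.0254, 0.0232, 0.0002]
[-0.0, 0.0, -0.7, -0.0257, 0.0229, 0.0002]
[-0.0, 0.0, -0.7, -0.0259, 0.0226, 0.0002]
[-0.0, 0.0, -0.7, -0.0262, 0.0223, 0.0002]
[-0.0, 0.0, -0.7, -0.0265, 0.022, 0.0002]
total [-0.17  0.23 -6.7 ] [-0.24    0.2468  0.0019]
```

View pics/t12.png

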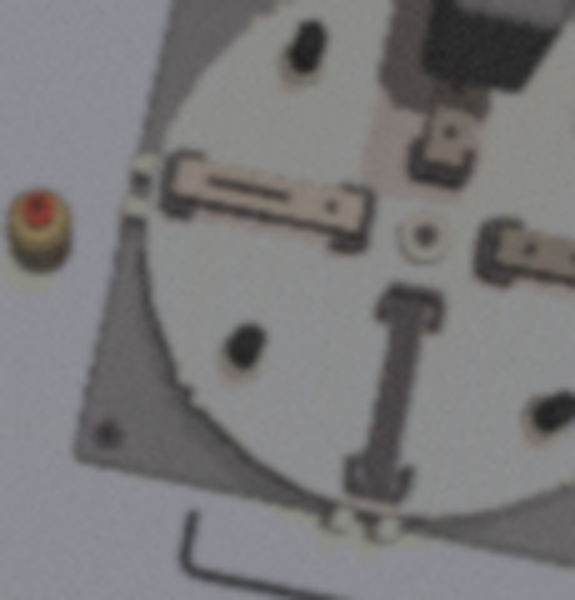

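```bash
python3 plan.py 0.58 -0.035 0.14 79.1 8
```

```text
t 31.05 pos [0.4118 0.2323 0.1516] yaw 72.40 tilt 0.28 w 0.0870 F [ 0.3  0.4 -0.5] j [ 0.14  0.1  -0.78  1.88  0.07  1.19 -0.97]
[-0.0, 0.0, -0.8, -0.0255, 0.0302, 0.0015]
[-0.0, 0.0, -0.8, -0.0259, 0.0298, 0.0015]
[-0.0, 0.0, -0.8, -0.0264, 0.0294, 0.0015]
[-0.0, 0.0, -0.8, -0.0268, 0.029, 0.0015]
[-0.0, 0.0, -0.8, -0.0272, 0.0286, 0.0015]
[-0.0, 0.0, -0.8, -0.0276, 0.0282, 0.0015]
[-0.0, 0.0, -0.8, -0.028, 0.0278, 0.0015]
[-0.0, 0.0, -0.8, -0.0284, 0.0274, 0.0015]
total [-0.17  0.23 -6.7 ] [-0.2038  0.2412  0.0118]
```

Emit:
{"name": "send_rows", "arguments": {"steps": [[0,0,-0.8,-0.026,0.03,0.001,-0.4],[0,0,-0.8,-0.026,0.03,0.001,-0.4],[0,0,-0.8,-0.026,0.029,0.001,-0.4],[0,0,-0.8,-0.027,0.029,0.001,-0.4],[0,0,-0.8,-0.027,0.029,0.001,-0.4],[0,0,-0.8,-0.028,0.028,0.001,-0.4],[0,0,-0.8,-0.028,0.028,0.001,-0.4],[0,0,-0.8,-0.02,0.02,0.001,-0.4],[0,0,0,0,0,0,-0.4],[0,0,0,0,0,0,-0.4]], "force": 25}}

```text
time: 32.05
ee_pos: [0.5803, -0.0326, 0.1371]
eef_rot: [0.77, 0.638, -0.004, -0.0]
ft_force: [-0.6, 1.8, 0.5]
width: 0.061
```

```bash
python3 plan.py 0.575 -0.072 0.1 79.1 3
python3 - <<'E'
from meas import *
p=camera_params("wrist"); im,d=camera("wrist"); cv2.imwrite("pics/w13.png",im); X=cloud(p,d); Z=X[...,2]
m=(Z>.0775)&(Z<.088)&(np.hypot(X[...,0]-.5744,X[...,1]+.0711)<.055); m[228:]=0; print(rect(p,m,.082),np.median(Z[m]),X[m].max(0),X[m].min(0))
E
```

```text
t 32.05 pos [ 0.5803 -0.0326  0.1371] yaw 79.26 tilt 0.43 w 0.0610 F [-0.6  1.8  0.5] j [ 0.42  0.34 -0.54  1.64  0.19  1.22 -0.35]
[-0.1, 0.1, 0.1, -0.0132, 0.0008, 0.0124]
  x 3
total [-0.31  0.29  0.16] [-0.0395  0.0023  0.0373]
((582.3487548828125, -35.44045639038086), 21.117015838623047, 17.5897159576416, 79.3637924194336, np.int64(759)) 0.0833848679218378 [ 0.59245883 -0.02463167  0.08556751] [ 0.57183454 -0.04685872  0.07755716]
```

View pics/w13.png

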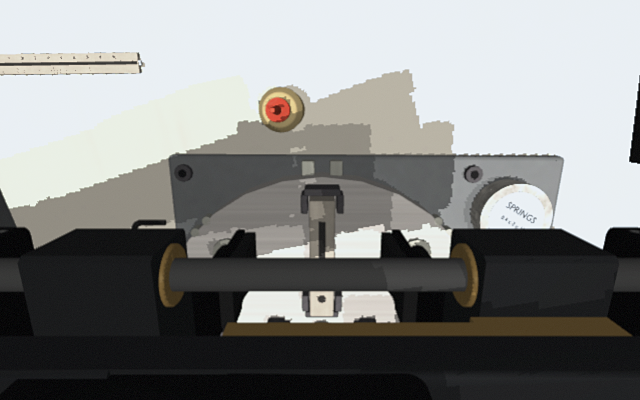

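The housing is at (322,240), centred between the fingers, and the oiler is clear at (282,108). I'll move over the bar's centre, keeping inward motion slow because of the head.

Emit:
{"name": "send_rows", "arguments": {"steps": [[-0.1,0.1,0,-0.012,0.001,0.008,-0.4],[-0.1,0.1,0,-0.012,0.001,0.01,-0.4],[0,0,0,-0.01,0.001,0.01,-0.4],[0,0,0,0,0,0.01,-0.4],[0,0,0,0,0,0,-0.4],[0,0,0,0,0,0,-0.4],[0,0,0,0,0,0,-0.4],[0,0,0,0,0,0,-0.4],[0,0,0,0,0,0,-0.4],[0,0,0,0,0,0,-0.4]]}}

```text
time: 33.1
ee_pos: [0.5753, -0.0657, 0.0958]
eef_rot: [0.769, 0.64, -0.001, -0.0]
ft_force: [-0.4, -0.4, 0.0]
width: 0.061
```

```bash
python3 plan.py 0.5755 -0.071 0.05 79.1 1
```

```text
t 33.10 pos [ 0.5753 -0.0657  0.0958] yaw 79.55 tilt 0.14 w 0.0610 F [-0.4 -0.4  0. ] j [ 0.47  0.37 -0.52  1.69  0.2   1.14 -0.3 ]
[-0.1, 0.1, 0.5, -0.0051, 0.0013, 0.0458]
  x 1
total [-0.11  0.09  0.45] [-0.0051  0.0013  0.0458]
```

Emit:
{"name": "send_rows", "arguments": {"steps": [[0,0,0.3,-0.004,0.001,0.01,-0.4],[0,0,0,0,0,0.01,-0.4],[0,0,0,0,0,0.01,-0.4],[0,0,0,0,0,0.008,-0.4],[0,0,0,0,0,0.004,-0.4],[0,0,0,0,0,0,-0.4],[0,0,0,0,0,0,-0.4],[0,0,0,0,0,0,-0.4],[0,0,0,0,0,0,-0.4],[0,0,0,0,0,0,-0.4]]}}

```text
time: 34.1
ee_pos: [0.5754, -0.07, 0.0498]
eef_rot: [0.77, 0.638, -0.001, -0.0]
ft_force: [-0.8, -0.6, -0.0]
width: 0.0607
```

```bash
python3 plan.py 0.5755 -0.071 0.05 79.1 1
```

```text
t 34.10 pos [ 0.5754 -0.07    0.0498] yaw 79.24 tilt 0.14 w 0.0607 F [-0.8 -0.6 -0. ] j [ 0.46  0.42 -0.51  1.73  0.23  1.05 -0.32]
[-0.1, 0.1, 0.1, -0.0009, 0.0003, -0.0002]
  x 1
total [-0.12  0.08  0.14] [-0.0009  0.0003 -0.0002]
```

Close on the bar.

Emit:
{"name": "send_rows", "arguments": {"steps": [[0,0,0,0,0,0,1],[0,0,0,0,0,0,1],[0,0,0,0,0,0,1],[0,0,0,0,0,0,1],[0,0,0,0,0,0,1],[0,0,0,0,0,0,1],[0,0,0,0,0,0,1],[0,0,0,0,0,0,1],[0,0,0,0,0,0,1],[0,0,0,0,0,0,1]], "force": 25}}

```text
time: 35.1
ee_pos: [0.5758, -0.0701, 0.0504]
eef_rot: [0.77, 0.638, -0.001, 0.0]
ft_force: [-0.2, -1.0, 0.9]
width: 0.0179
```

```bash
python3 plan.py 0.5755 -0.071 0.05 79.1 1
```

```text
t 35.10 pos [ 0.5758 -0.0701  0.0504] yaw 79.23 tilt 0.10 w 0.0179 F [-0.2 -1.   0.9] j [ 0.46  0.42 -0.51  1.73  0.23  1.05 -0.32]
[-0.1, 0.1, 0.1, -0.0009, -0.0001, 0.0004]
  x 1
total [-0.06  0.08  0.13] [-0.0009 -0.0001  0.0004]
```

The bar is gripped at 17.9 mm. I'll lift straight up, then move outward.

Emit:
{"name": "send_rows", "arguments": {"steps": [[0,0,0,0,0,-0.008,1],[0,0,0,0,0,-0.01,1],[0,0,0,0,0,-0.015,1],[0,0,0,0,0,-0.02,1],[0,0,0,0,0,-0.02,1],[0,0,0,0,0,-0.015,1],[0,0,0,0.01,0,0,1],[0,0,0,0.01,0,0,1],[0,0,0,0.01,0,0,1],[0,0,0,0,0,0,1]]}}

```text
time: 36.1
ee_pos: [0.5816, -0.0365, 0.1471]
eef_rot: [0.77, 0.638, -0.0, 0.0]
ft_force: [0.6, 0.4, -2.5]
width: 0.0175
```

```bash
python3 plan.py 0.4287 0.282 0.12 72.3 12
python3 - <<'E'
from h import *
p=camera_params("wrist"); im,d=camera("wrist"); cv2.imwrite("pics/w14.png",im); X=cloud(p,d); s=read_state()
from scipy.spatial.transform import Rotation as R
q=(X.reshape(-1,3)-s["ee_pos"])@R.from_quat(s["eef_rot"]).as_matrix(); q=q.reshape(400,640,3); q[228:]=9
m=(np.abs(q[...,1])<.02)&(q[...,2]<-.02)&(q[...,2]>-.045)&(q[...,0]>.015); print(m.sum(),q[m].min(0),q[m].max(0),np.median(q[m],axis=0))
for x0,x1 in ((.015,.025),(.025,.035),(.035,.043)):
    mm=m&(q[...,0]>x0)&(q[...,0]<x1); print(x0,q[mm][:,1].min(),q[mm][:,1].max(),np.median(q[mm][:,2]))
E
```

```text
t 36.10 pos [ 0.5816 -0.0365  0.1471] yaw 79.33 tilt 0.04 w 0.0175 F [ 0.6  0.4 -2.5] j [ 0.43  0.33 -0.54  1.63  0.18  1.23 -0.33]
[0.0, 0.0, 0.6, 0.0237, -0.0174, 0.0022]
[0.0, 0.0, 0.6, 0.0235, -0.0177, 0.0022]
[0.0, 0.0, 0.6, 0.0234, -0.0179, 0.0022]
[0.0, 0.0, 0.6, 0.0232, -0.0182, 0.0022]
[0.0, 0.0, 0.6, 0.023, -0.0184, 0.0022]
[0.0, 0.0, 0.6, 0.0228, -0.0186, 0.0022]
[0.0, 0.0, 0.6, 0.0226, -0.0189, 0.0022]
[0.0, 0.0, 0.6, 0.0224, -0.0191, 0.0023]
[0.0, 0.0, 0.6, 0.0222, -0.0193, 0.0023]
[0.0, 0.0, 0.6, 0.022, -0.0195, 0.0023]
[0.0, 0.0, 0.6, 0.0218, -0.0198, 0.0023]
[0.0, 0.0, 0.6, 0.0216, -0.02, 0.0023]
total [0.02 0.04 7.03] [ 0.2847 -0.2092  0.0269]
2671 [ 0.01857015 -0.00900598 -0.03532308] [ 0.04582166  0.00902883 -0.02009446] [ 0.03360366 -0.00010504 -0.03316339]
0.015 -0.009005977222733042 0.008777823400501683 -0.03324602526158098
0.025 -0.008908692444143159 0.009028829454726592 -0.03328124056929247
0.035 -0.008754369742775943 0.008968432052500594 -0.03320996536127639
```

View pics/w14.png

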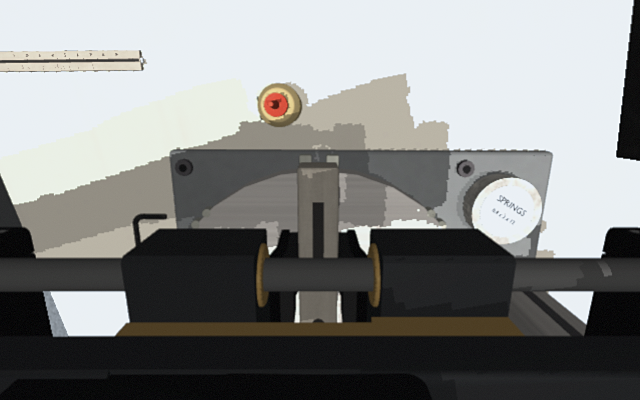

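The bar is held centred and level, 17.5 mm across, with its outer end at tool x = 45.8 mm. Next I carry it to the card.

Emit:
{"name": "send_rows", "arguments": {"steps": [[0,0,0.6,0.024,-0.017,0,1],[0,0,0.6,0.0235,-0.018,0,1],[0,0,0.6,0.0235,-0.018,0,1],[0,0,0.6,0.023,-0.018,0,1],[0,0,0.6,0.023,-0.018,0,1],[0,0,0.6,0.023,-0.019,0.004,1],[0,0,0.6,0.0225,-0.019,0.004,1],[0,0,0.6,0.0225,-0.019,0.004,1],[0,0,0.6,0.022,-0.019,0.004,1],[0,0,0.6,0.022,-0.0195,0.004,1]]}}

```text
time: 37.15
ee_pos: [0.4509, 0.2299, 0.1202]
eef_rot: [0.807, 0.591, -0.005, -0.0]
ft_force: [0.5, 0.4, -1.5]
width: 0.0179
```

```bash
python3 plan.py 0.4288 0.282 0.1 72.4 3
```

```text
t 37.15 pos [0.4509 0.2299 0.1202] yaw 72.43 tilt 0.56 w 0.0179 F [ 0.5  0.4 -1.5] j [ 0.09  0.22 -0.72  1.84  0.16  1.15 -0.99]
[-0.1, 0.1, 0.0, 0.0144, -0.0122, 0.0067]
  x 3
total [-0.36  0.43  0.03] [ 0.0431 -0.0366  0.0201]
```

Emit:
{"name": "send_rows", "arguments": {"steps": [[-0.1,0.1,0,0.012,-0.01,0.006,1],[-0.1,0.1,0,0.012,-0.01,0.006,1],[-0.1,0.1,0,0.011,-0.008,0.006,1],[0,0,0,0,0,0.006,1],[0,0,0,0,0,0,1],[0,0,0,0,0,0,1],[0,0,0,0,0,0,1],[0,0,0,0,0,0,1],[0,0,0,0,0,0,1],[0,0,0,0,0,0,1]]}}

```text
time: 38.15
ee_pos: [0.4322, 0.2722, 0.093]
eef_rot: [0.806, 0.591, -0.003, 0.0]
ft_force: [-0.2, -0.3, -1.4]
width: 0.0175
```

```bash
python3 plan.py 0.4288 0.282 0.0175 72.4 1
```

```text
t 38.15 pos [0.4322 0.2722 0.093 ] yaw 72.51 tilt 0.38 w 0.0175 F [-0.2 -0.3 -1.4] j [ 0.01  0.27 -0.74  1.86  0.2   1.1  -1.11]
[-0.2, 0.3, 0.1, 0.0087, -0.0059, 0.0755]
  x 1
total [-0.22  0.31  0.11] [ 0.0087 -0.0059  0.0755]
```

Emit:
{"name": "send_rows", "arguments": {"steps": [[-0.1,0.1,0,0.004,-0.003,0.01,1],[-0.1,0.1,0,0.004,-0.0025,0.01,1],[0,0,0,0,0,0.01,1],[0,0,0,0,0,0.01,1],[0,0,0,0,0,0.01,1],[0,0,0,0,0,0.005,1],[0,0,0,0,0,0,1],[0,0,0,0,0,0,1],[0,0,0,0,0,0,1],[0,0,0,0,0,0,1]]}}

```text
time: 39.15
ee_pos: [0.4285, 0.282, 0.0323]
eef_rot: [0.806, 0.591, -0.001, 0.0]
ft_force: [-0.1, 0.5, -1.6]
width: 0.0178
```

```bash
python3 plan.py 0.4288 0.282 0.0175 72.4 1
python3 - <<'E'
from h import *
im,d=camera("wrist"); cv2.imwrite("pics/w15.png",im)
E
```

```text
t 39.15 pos [0.4285 0.282  0.0323] yaw 72.52 tilt 0.15 w 0.0178 F [-0.1  0.5 -1.6] j [-0.04  0.35 -0.72  1.91  0.28  0.98 -1.19]
[-0.1, 0.1, 0.1, 0.0001, 0.0003, 0.0148]
  x 1
total [-0.07  0.13  0.12] [0.0001 0.0003 0.0148]
```

View pics/w15.png

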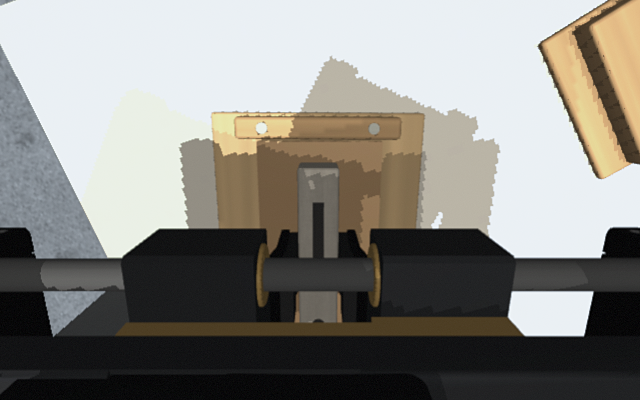

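The bar is over the card's centre at (318,200), parallel to it. Next come the last 15 mm, slowly.

Emit:
{"name": "send_rows", "arguments": {"steps": [[0,0,0,0,0,0.005,1],[0,0,0,0,0,0.004,1],[0,0,0,0,0,0.003,1],[0,0,0,0,0,0.001,1],[0,0,0,0,0,0,1],[0,0,0,0,0,0,1],[0,0,0,0,0,0,1],[0,0,0,0,0,0,1],[0,0,0,0,0,0,1],[0,0,0,0,0,0,1]]}}

```text
time: 40.2
ee_pos: [0.4289, 0.2822, 0.0188]
eef_rot: [0.806, 0.591, -0.001, 0.0]
ft_force: [-0.0, 0.5, -1.4]
width: 0.0179
```

```bash
python3 plan.py 0.4288 0.282 0.0164 72.4 1
```

```text
t 40.20 pos [0.4289 0.2822 0.0188] yaw 72.51 tilt 0.09 w 0.0179 F [-0.   0.5 -1.4] j [-0.05  0.37 -0.71  1.92  0.3   0.96 -1.21]
[-0.0, 0.1, 0.1, -0.0002, -0.0001, 0.0024]
  x 1
total [-0.01  0.09  0.11] [-0.0002 -0.0001  0.0024]
```

Emit:
{"name": "send_rows", "arguments": {"steps": [[0,0,0,0,0,0.0015,1],[0,0,0,0,0,0.001,1],[0,0,0,0,0,0.0005,1],[0,0,0,0,0,0,1],[0,0,0,0,0,0,1],[0,0,0,0,0,0,1],[0,0,0,0,0,0,1],[0,0,0,0,0,0,1],[0,0,0,0,0,0,1],[0,0,0,0,0,0,1]]}}

```text
time: 41.2
ee_pos: [0.4292, 0.2823, 0.0164]
eef_rot: [0.806, 0.591, -0.001, 0.001]
ft_force: [0.4, 0.9, -0.6]
width: 0.0177
```

```bash
python3 plan.py 0.4288 0.282 0.0164 72.4 1
```

```text
t 41.20 pos [0.4292 0.2823 0.0164] yaw 72.50 tilt 0.10 w 0.0177 F [ 0.4  0.9 -0.6] j [-0.05  0.38 -0.71  1.92  0.3   0.95 -1.21]
[0.0, 0.1, 0.1, -0.0004, -0.0003, 0.0]
  x 1
total [0.03 0.09 0.1 ] [-0.0004 -0.0003  0.    ]
```

The carried weight has dropped from 1.4 to 0.6 N, so the bar is touching. I'll lower by one more small nudge, then open and go up.

Emit:
{"name": "send_rows", "arguments": {"steps": [[0,0,0,0,0,0.001,1],[0,0,0,0,0,0,1],[0,0,0,0,0,0,-0.4],[0,0,0,0,0,0,-0.4],[0,0,0,0,0,0,-0.4],[0,0,0,0,0,0,-0.4],[0,0,0,0,0,0,-0.4],[0,0,0,0,0,-0.015,-0.4],[0,0,0,0,0,-0.03,-0.4],[0,0,0,0,0,-0.04,-0.4]]}}

```text
time: 42.2
ee_pos: [0.4265, 0.2811, 0.101]
eef_rot: [0.806, 0.592, -0.005, -0.0]
ft_force: [1.6, 0.2, 0.1]
width: 0.0604
```

Emit:
{"name": "send_rows", "arguments": {"steps": [[0,0,0,-0.02,0,-0.03,-0.4],[0,0,0,-0.03,0,-0.02,-0.4],[0,0,0,-0.03,0,0,-0.4],[0,0,0,-0.02,0,0,-0.4],[0,0,0,0,0,0,-0.4],[0,0,0,0,0,0,-0.4],[0,0,0,0,0,0,-0.4],[0,0,0,0,0,0,-0.4],[0,0,0,0,0,0,-0.4],[0,0,0,0,0,0,-0.4]]}}

```text
time: 43.2
ee_pos: [0.3981, 0.1904, 0.1657]
eef_rot: [0.804, 0.595, 0.003, 0.001]
ft_force: [0.5, -0.1, -0.9]
width: 0.0608
```

```bash
python3 plan.py 0.4288 0.282 0.0164 72.4 1
python3 - <<'E'
from meas import *
k=np.ones((3,3),np.uint8)
p=camera_params("wrist"); im,d=camera("wrist"); cv2.imwrite("pics/w16.png",im); X=cloud(p,d); Z=X[...,2]
near=np.hypot(X[...,0]-.428,X[...,1]-.282)<.085
m=cv2.morphologyEx(((Z>.042)&(Z<.06)&near).astype(np.uint8),cv2.MORPH_OPEN,k); m[228:]=0; print("bar",rect(p,m,.048),"z",np.median(Z[m>0]))
m=cv2.morphologyEx(((Z>.024)&(Z<.06)&near).astype(np.uint8),cv2.MORPH_OPEN,k); m[228:]=0; print("card",rect(p,m,.031))
m=((Z>.0055)&(np.hypot(X[...,0]-.428,X[...,1]-.282)<.1)).astype(np.uint8); m[228:]=0; print("board",rect(p,cv2.morphologyEx(m,cv2.MORPH_OPEN,k),.009))
it,dt=camera("top"); cv2.imwrite("pics/t16.png",crop(it,140,100,480,300,2.3)); T=cloud(camera_params("top"),dt)
m=(T[...,2]>0.08)&(T[...,2]<0.1)&(np.hypot(T[...,0]-.521,T[...,1]+.35)<.025);print("knob",T[m].mean(0))
si,_=camera("scene"); cv2.imwrite("pics/s16.png",crop(si,150,110,450,345,2.5))
E
```

```text
t 43.20 pos [0.3981 0.1904 0.1657] yaw 73.03 tilt 0.36 w 0.0608 F [ 0.5 -0.1 -0.9] j [ 0.19 -0.02 -0.72  1.95 -0.01  1.21 -0.82]
[0.3, -0.2, 0.6, 0.096, 0.002, 0.1497]
  x 1
total [ 0.27 -0.23  0.63] [0.096  0.002  0.1497]
bar ((429.340087890625, 281.8711242675781), 89.67991638183594, 17.447826385498047, 72.73783874511719, np.uint64(2667)) z 0.049304971797666686
card ((428.9330139160156, 282.33306884765625), 104.28300476074219, 64.23103332519531, 72.41246795654297, np.uint64(9935))
board ((427.3481750488281, 281.0285949707031), 128.82667541503906, 119.91436004638672, 72.26187896728516, np.uint64(19833))
knob [ 0.52214517 -0.3465614   0.08972515]
```

View pics/w16.png

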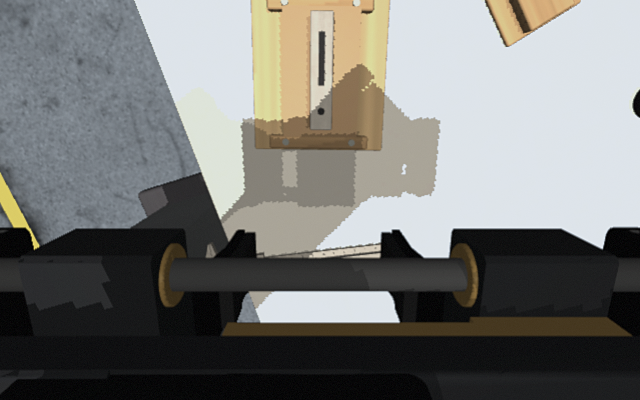

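View pics/t16.png

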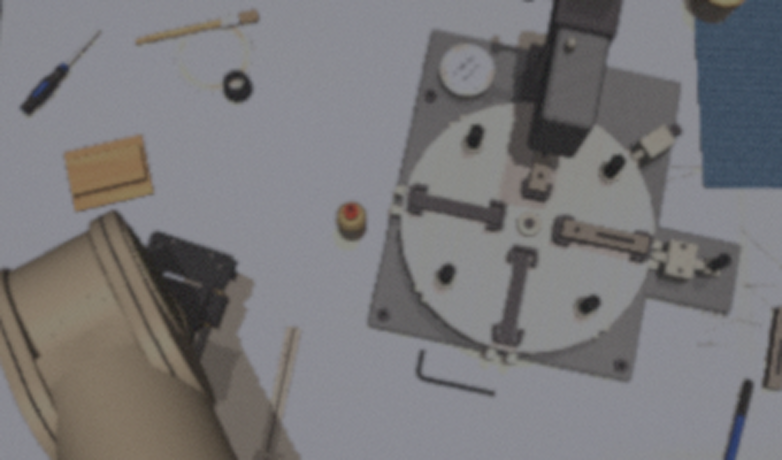

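View pics/s16.png

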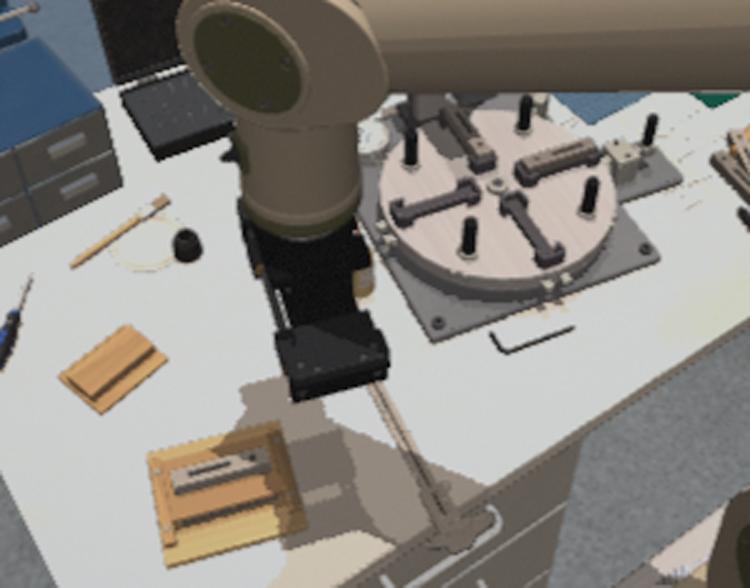

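Everything is in place: the bar is centred on the card, the bolt is in, the oiler is upright, and the raw housings are at the right and back nests. I'm handing in.

```bash
python3 -c "
from bench import *
print(close_job()); print(read_state()['time'])"
```

```text
the job is handed in; nothing more can be done
None
the job is handed in; nothing more can be done
```

The job is done and handed in at about 43 s of the 72 s allowed; no verdict is reported.

**What I did:**
- I drew the bolt fully back (17.2 mm measured) and turned the dial one station anticlockwise by the front-left post.
- I pushed the bolt in again, pressing about 16 N against the stop.
- I laid the card over the two housings on the board, then took the finished housing from the left nest and laid it on the card.

**Last checks:**

| Item | Measured | Compared with |
|---|---|---|
| Bolt knob | within 0.3 mm | its starting place, so the bolt is fully in |
| Dial posts | within about 0.5° | their stations |
| Card | 0.6 mm and about 0.2° off | the board, level |
| Housing on card | under 1 mm and 0.3° off | the card's centre and long axis, flat |

The oiler is upright, the other two housings are in their nests, and the gripper is clear of everything.

**Did not go to plan or disagreed:**
- **Fingertips:** the stated tip position (17 mm ahead of the TCP) disagreed with the wrist camera. The tips showed about 18 mm behind the reported TCP. My first close on the knob therefore missed, just above it. I used the measured offset from then on, and every later grasp and contact height agreed with it.
- **Board reading:** the last board measurement was partly cut off at the image edge (128.8 mm instead of 132 mm). I judged the card against the earlier full view instead.
- **Housings under the card:** the two lower housings could not be seen once covered. Light contact (1.7 N) and the level card suggest they did not move, but I did not confirm it directly.

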